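# Clamp a pole socket in its fixture

## Task

Lift the long-tubed socket out of the rack and lay it in the fixture's two V-cradles, tube towards the end stop, then push it along gently until the tube end bears on the stop screw, and let go. Swing the toggle clamp's handle over and down, past its over-centre point until it comes to rest, so that the spindle locks the socket; do not ram the stop or go on forcing the handle once it is on its rest. Leave the short socket in the rack and the two standing sockets as they are.

Things in the scene. Friction and masses are not known exactly. Their poses are not given: they have to be found in the camera images.
- socket: black pole socket with a LONG tube, 130 mm over all, 50 to 85 g. Origin on its axis at the shoulder, x along the axis to the tube end. Tube 25 mm in diameter from x = 0 to 70 mm, cone from 0 to -12, cup 44 mm in diameter from -12 to -60, open to -x. Starts level in the rack, axis 57 mm above the bench, in either of two places 84 mm apart; under the tube from x = 16 mm on it is free
- tube_end (a point): centre of the socket's tube end, 70 mm from the socket's origin
- short_socket: the same kind of socket but with a tube only 36 mm long (origin and axes alike), lying in the rack's other place; to be left there
- fixture: clamping fixture, fixed: aluminium plate 230 x 240 x 15 mm, origin at bench height, z up, x along the nest towards the end stop. It carries two steel V-cradles, the end stop and, on a block, the toggle clamp, whose arm and handle swing in the upright plane across the nest at x = -34 mm (the same in the nest's frame)
- nest (a point): point on the cradles' axis, 60 mm above the bench (45 mm above the plate), for the socket's origin; axes as the fixture. The home socket lies level along x, tube to +x, its origin between x = -11 and +5 mm. Cup cradle from x = -44 to -24 mm, tube cradle from 6 to 14 mm, both 90 degree Vs open above; beyond, up to the stop, the tube is free to be gripped
- stop: end stop, a dark steel block 22 x 44 x 68 mm, near face 90 mm past the nest point; origin on the plate under the nest point. The flat head (28 mm in diameter) of a stop screw stands out of it on the socket's axis, its face 59 to 75 mm past the nest point, set differently each time: not measured, to be found by feel. It does not give; over 15 N on it is ramming
- clamp: hold-down toggle clamp with a horizontal handle, plain steel, black grip; origin at bench height under the arm's pivot, axes as the fixture. At the start its arm (68 mm from pivot to spindle, rubber tip 16 mm wide) stands up, clear of the nest; as the handle goes over, the arm comes down on top of the cup. It stands on a block from 54 to 184 mm from the nest axis, on the -y side
- handle_pivot (a point): the handle's fixed pivot, 94 mm above the bench, 122 mm from the nest axis on its -y side, in the clamp's plane; its axis is fixture x. Over 30 N on the clamp is forcing it
- handle (a joint): handle angle, rad. 0 to 0.15 at the start: open, nearly upright; grows as its top swings away from the nest (to fixture -y) and down. 1.50 is dead centre, the handle level. From about 1.2 the spindle bears on the socket: the push on the grip rises to 5 to 12 N near 1.35, fades at dead centre, then it goes over by itself to a rest at 1.55 to 1.60, set differently each time
- grip_end (a point): end of the handle on its centre line, 140 mm from the pivot. The handle is straight, 16 mm thick and 20 mm wide, its black grip from 56 to 140 mm from the pivot; level, it points to fixture -y. Light friction holds it when open, it springs back if left short of dead centre, and on its rest the push rises by about 10 N a millimetre
- stood_socket: a white socket standing on its cup at the back, 130 mm high, origin under its centre; to be left alone
- stood_short: a black short socket standing on its cup at the back, 96 mm high, origin under its centre; to be left alone
There are look-alikes about, which are no part of the job. What is shaped like the socket but orange, pink or yellow is not meant.

How it is judged:
By the outcome, as a careful person would: the job done as asked, in the order asked, and still so for the second after the job is handed in, with the robot touching nothing.
It also fails if it takes over 72 s, if anything falls off the work surface, if the arm or the gripper's body presses on something with over 40 N, if the wrist force passes 120 N, or if a joint passes its speed limit or range.

## Robot

A 6-joint arm with a two-finger parallel gripper is mounted at the origin on the work surface. World frame = base frame: x ahead of the robot, y to its left, z up, the work surface at z = 0. Lengths are in mm, angles in rad, forces in N, time in s.
With the tool pointing down it reaches from about 275 to 750 mm from the base axis. Payload 10.2 kg.
Tool frame: the origin (TCP) lies midway between the tips of the shut fingers; the grasp point (between the pads) lies grasp_offset behind it (grasp_offset is the distance from the TCP to the grasp point, in mm); x points along the fingers, z is the direction in which the jaws open and shut, and the axes are right-handed (so a half turn about x gives the same grasp; the last joint's range is limited). The gripper opens to 85 mm and grips with 20 to 120 N. Pads are 22 mm wide; open, the fingers measure 114 mm over their backs; the gripper's body (76 mm by 85 mm) begins 54 mm behind the grasp point. The pads swing forward as they close: fully open they stand 13 mm farther back than shut.
Start: joints at [-1.407, 0.313, 1.498, -0, 1.331, -0.223], TCP at [198.032, -486.225, 231.294] pointing down, gripper open.
Joint ranges: [-2.94, 2.94], [-0.97, 2.17], [0.19, 2.56], [-1.23, 4.37], [0.02, 3.11], [-2.88, 2.88]. Speed limits (rad/s): [2.39, 2.39, 3.01, 3.14, 3.14, 3.14].

## Interface

Orientations are given as a unit quaternion [w, x, y, z].
In Python, from rig import sense, capture, calibration, finish_job, grasp_offset gives the robot as it stands.
- The arm moves only by the shell command python3 -m jog 'ROWS' [FORCE]. ROWS is JSON, a list of rows, each an object with "linear": the shift along the tool's x, y, z scaled (see below), a list of three; "rotation": the turn, a rotation vector about the tool's x, y, z scaled (see below), a list of three; "grip": the finger opening in mm, from 0 to 85.4. A call has 1 to 20 rows; each row is the pose to reach, as a shift and turn from the pose measured when the call began, along the tool's axes at that moment; what a row does not reach only later rows make up. The controller multiplies each number of a shift by 0.3 m and each number of a turn by 0.5 rad. A row lasts 1/12 s, in which the tool goes at most 41.7 mm and 7.16 degrees, less where a joint would pass 70% of its speed; a pose out of reach is approached as far as the arm can. A call with a number of a shift or a turn outside -1 to 1 is refused whole. A call with a gripper value outside its range is refused whole. The fingers move at their own pace and stop on an object; FORCE is the grip in N (left out, the last holds). Time passes only in rows, so rows that repeat a pose let the fingers close. It gives the time, the measured TCP pose, the force and the opening at its end, in the units of the state.
- sense(): the state, without advancing time (a new reading comes with each control period).
- capture(name): name is "side" or "top" or "wrist"; returns (picture, depth): 400x640x3 uint8, red, green, blue; 400x640 float32, mm along the optical axis (not along the pixel's ray), 0 where there is no reading.
- calibration(name): a dict with "intrinsics" (3x3 intrinsics, pixels), "dist" ([k1, k2, p1, p2, k3] as OpenCV has them; the pictures are not rectified), "world_from_camera" (4x4, takes a point from camera to world coordinates). Camera axes: x right, y up, looking along -z (the intrinsics and any distortion apply to the point x, -y, -z); pixel columns grow to the right and rows downward; lengths in mm; the calibration is good to about 2 mm. A picture is of the moment at which its call begins: read the wrist's pose just before it. calibration takes no time and is no camera call; for the wrist camera it gives the pose at the moment of the call.
- finish_job(): hands the job in, once; it reports no verdict.
The state is a dict: "time_s": time; "joints": joint angles; "dq": joint speeds; "tau": joint torques, N m; "eef_pos": TCP position; "ee_rot": TCP orientation; "force": force on the tool from outside, world axes, zero at the start; "wrist_torque": the same for the moment, N m; "grip_width": opening from 0.0 (shut) to 1.0 (fully open).
Only numpy, scipy, OpenCV 4.12 (cv2) and the standard library are available. Lean on these libraries where they do the work, as an engineer would, in place of code of your own. Each camera call takes 0.05 s, during which the arm holds its last target.

## Working session

There is one attempt and no reset: what is moved stays moved. The work goes in short steps, Python scripts to look and compute and a shell command to move; the robot and the scene stay as the last step left them, time stands still between calls to the robot, and variables do not carry over. Pictures are saved under pics/ and viewed, and the job is handed in when it is done.

```bash
ls; mkdir -p pics
python3 - <<'E'
from rig import *
import cv2,numpy as np
print(sense(),grasp_offset)
for n in ["side","top","wrist"]:
    c=calibration(n);print(n,c)
    p,d=capture(n);cv2.imwrite(f"pics/{n}0.png",p[:,:,::-1]);np.savez(f"{n}0.npz",p=p,d=d,K=c["intrinsics"],D=c["dist"],T=c["world_from_camera"])
E
```

```text
pics
{'time_s': 0.0, 'joints': array([-1.40744151e+00,  3.13454969e-01,  1.49846999e+00,  4.26097963e-05,
        1.33095320e+00, -2.23409844e-01]), 'dq': array([-0.00063379,  0.00020179,  0.00062171, -0.00146025, -0.00095502,
        0.00030533]), 'tau': array([ 1.90967978e-03, -4.12267542e+01, -2.59739882e+01, -1.36615363e-04,
        4.17697869e-03, -1.44598300e-05]), 'eef_pos': array([ 197.97827248, -485.96462197,  230.72013401]), 'ee_rot': array([ 0.5864665 ,  0.39493409,  0.58706836, -0.39425227]), 'force': array([0.12340243, 0.41866638, 0.11081349]), 'wrist_torque': array([-0.06939478,  0.00154769,  0.03052752]), 'grip_width': 1.0075663220438191} 18.700000000000003
side {'intrinsics': array([[375.27932482,   0.        , 323.41372662],
       [  0.        , 375.27932482, 194.66913827],
       [  0.        ,   0.        ,   1.        ]]), 'dist': array([-0.03816771,  0.        ,  0.        ,  0.        ,  0.        ]), 'world_from_camera': array([[-9.94824661e-01,  8.57151992e-02, -5.45600465e-02,
         4.63859336e+02],
       [-9.98877079e-02, -7.26684155e-01,  6.79670938e-0
[... 740 characters left out ...]
[ 0.00000000e+00,  0.00000000e+00,  0.00000000e+00,
         1.00000000e+00]])}
wrist {'intrinsics': array([[312.20924228,   0.        , 320.38283588],
       [  0.        , 312.20924228, 199.44394692],
       [  0.        ,   0.        ,   1.        ]]), 'dist': array([-0.06020325,  0.        ,  0.        ,  0.        ,  0.        ]), 'world_from_camera': array([[ 3.77151218e-01,  8.93615652e-01,  2.43326993e-01,
         2.58714743e+02],
       [-9.26151673e-01,  3.63956328e-01,  9.88881657e-02,
        -4.60296954e+02],
       [-1.92386471e-04, -2.62653494e-01,  9.64890204e-01,
         3.73160726e+02],
       [ 0.00000000e+00,  0.00000000e+00,  0.00000000e+00,
         1.00000000e+00]])}
```

View pics/side0.png

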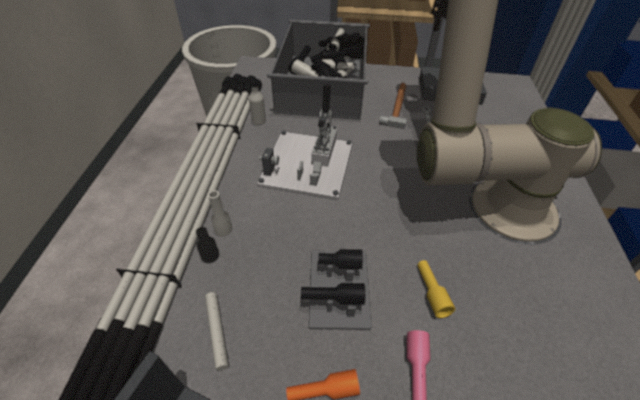

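View pics/top0.png

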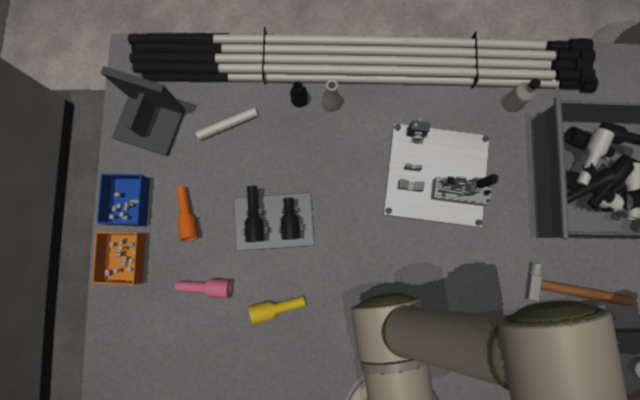

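View pics/wrist0.png

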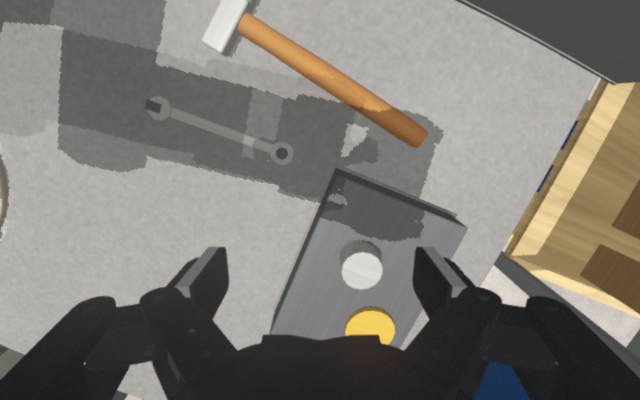

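```bash
cat > h.py <<'E'
import numpy as np,cv2
from rig import *
def snap(n,name=None):
    c=calibration(n);p,d=capture(n)
    if name: cv2.imwrite(f"pics/{name}.png",p[:,:,::-1]); np.savez(f"{name}.npz",p=p,d=d,K=c["intrinsics"],D=c["dist"],T=c["world_from_camera"])
    return p,d,c["intrinsics"],c["dist"],c["world_from_camera"]
def load(f):
    z=np.load(f);return z['p'],z['d'],z['K'],z['D'],z['T']
def cloud(S):
    p,d,K,D,T=S
    h,w=d.shape
    u,v=np.meshgrid(np.arange(w),np.arange(h))
    q=cv2.undistortPoints(np.stack([u,v],-1).reshape(-1,1,2).astype(float),K,D).reshape(h,w,2)
    P=np.stack([q[...,0]*d,-q[...,1]*d,-d],-1)
    return P@T[:3,:3].T+T[:3,3]
def crop(S,r0,r1,c0,c1,s,f):
    cv2.imwrite(f"pics/{f}.png",cv2.resize(S[0][r0:r1,c0:c1,::-1],None,fx=s,fy=s,interpolation=cv2.INTER_CUBIC))
E
python3 - <<'E'
from h import *
np.set_printoptions(precision=1,suppress=True)
S=load("top0.npz");W=cloud(S)
for n,(c,r) in dict(longcup=(254,232),longtube=(253,198),longend=(252,187),scup=(290,230),stube=(290,205),rack=(270,240),plate=(400,205),stop=(418,126),tcrad=(412,167),ccrad=(411,185),grip=(490,181),white=(332,95),blk=(299,95)).items(): print(n,W[r,c],S[1][r,c])
crop(S,110,230,370,510,5,"t_fix");crop(S,170,260,220,330,6,"t_rack")
S=load("side0.npz");W=cloud(S)
crop(S,80,210,240,370,5,"s_fix");crop(S,235,340,290,390,6,"s_rack")
for n,(c,r) in dict(longcup=(350,292),longtube=(315,294),scup=(350,258),plate=(285,182),rack=(340,320),stop=(268,160),grip=(326,92),white=(215,200),blk=(206,240)).items(): print(n,W[r,c],S[1][r,c])
E
```

```text
longcup [427.5 330.2  75.8] 1082.7588
longtube [506.5 336.5  69.1] 1100.6262
longend [532.8 340.4  66.1] 1107.388
scup [434.  248.3  72. ] 1086.2157
stube [492.1 250.2  67.5] 1098.9645
rack [412.7 300.4   9.2] 1146.1217
plate [503.6 -13.3  11.2] 1152.5061
stop [681.3 -44.6  84.6] 1104.5754
tcrad [592.1 -37.5  41.9] 1134.2477
ccrad [551.1 -37.9  25.1] 1145.0654
grip [ 529.4 -159.5  226.4] 941.0022
white [749.1 157.6  95.7] 1106.066
blk [759.7 236.7  62.5] 1141.5837
longcup [435.2 344.1  77.2] 745.7466
longtube [504.7 349.7  65.3] 754.40045
scup [439.4 262.3  75. ] 803.15765
plate [629.3  -5.2  16.4] 1038.2063
rack [449.7 374.4  11.3] 774.1165
stop [675.9 -25.5  74.8] 1011.7974
grip [ 534.6 -159.4  212.7] 994.2074
white [754.  171.4 119.9] 849.25885
blk [761.  248.7  70.8] 833.0058
```

View pics/t_fix.png

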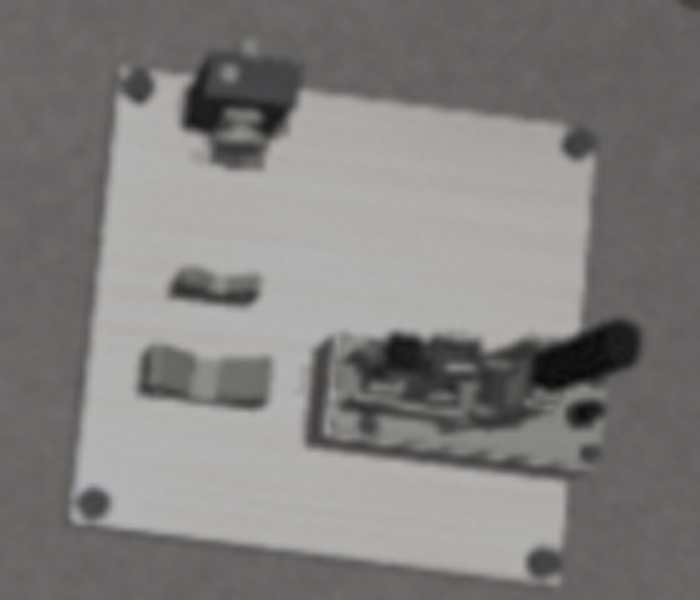

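View pics/s_fix.png

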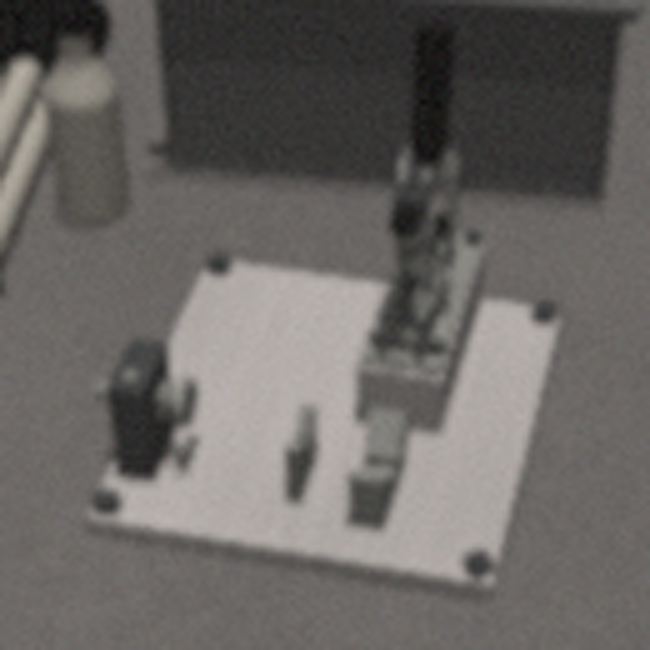

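View pics/t_rack.png

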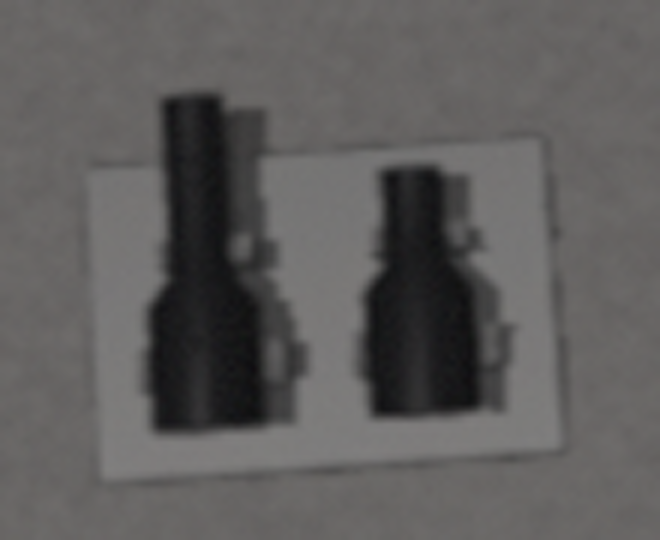

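View pics/s_rack.png

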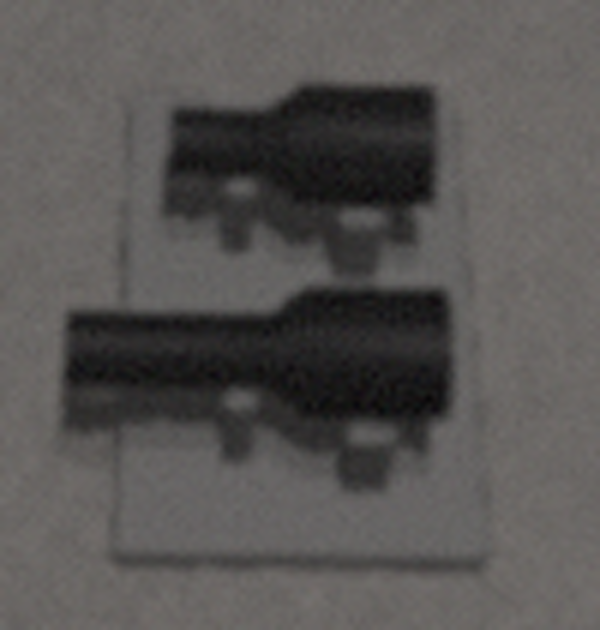

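Look-alikes in the top view: the long black socket in the rack (254,213), the short one in the rack (290,218), the standing short one (299,95), the standing white one (332,95), orange (186,213), pink (205,288) and yellow (277,308). The crop confirms (254,213): black, long tube, lying in the rack. Its tube points to +x, and the fixture's stop is at (418,128), also on the +x side.

```bash
cat >> h.py <<'E'
np.set_printoptions(precision=2,suppress=True)
from scipy.spatial.transform import Rotation as Ro
def ray(S,px):
    p,d,K,D,T=S
    q=cv2.undistortPoints(np.array(px,float).reshape(-1,1,2),K,D).reshape(-1,2)
    v=np.c_[q[:,0],-q[:,1],-np.ones(len(q))]@T[:3,:3].T
    return T[:3,3],v
def onz(S,px,z):
    o,v=ray(S,px); return o+v*((z-o[2])/v[:,2])[:,None]
def proj(S,P):
    p,d,K,D,T=S
    c=(np.atleast_2d(P)-T[:3,3])@T[:3,:3]; c=c*[1,-1,-1]
    return cv2.projectPoints(c,np.zeros(3),np.zeros(3),K,D)[0].reshape(-1,2)
def tri(Sa,pa,Sb,pb):
    o1,v1=ray(Sa,pa);o2,v2=ray(Sb,pb);v1=v1[0]/np.linalg.norm(v1[0]);v2=v2[0]/np.linalg.norm(v2[0])
    s=np.linalg.lstsq(np.c_[v1,-v2],o2-o1,rcond=None)[0];a=o1+s[0]*v1;b=o2+s[1]*v2
    return (a+b)/2,np.linalg.norm(a-b)
def Rt():
    q=sense()['ee_rot'];return Ro.from_quat([q[1],q[2],q[3],q[0]]).as_matrix()
E
python3 - <<'E'
from h import *
R=Rt();print("R",R)
s=sense();T=calibration("wrist")["world_from_camera"]
print("cam in tool",R.T@(T[:3,3]-s['eef_pos']), R.T@T[:3,:3])
A=load("top0.npz");B=load("side0.npz")
# plate corners from crop px (crop/5 + offset)
c=np.array([[118,68],[596,125],[562,585],[72,522]])/5+[370,110]
P=onz(A,c,15);print(P);
print([np.linalg.norm(P[i]-P[(i+1)%4]) for i in range(4)])
cs=np.array([[190,258],[562,290],[495,592],[88,522]])/5+[240,80]
Ps=onz(B,cs,15);print(Ps,[np.linalg.norm(Ps[i]-Ps[(i+1)%4]) for i in range(4)])
# socket fit
for S,box in((A,(180,245,240,268)),(B,(282,308,300,368))):
    W=cloud(S);r0,r1,c0,c1=box;w=W[r0:r1,c0:c1].reshape(-1,3);w=w[w[:,2]>50]
    print(len(w),w.min(0),w.max(0),np.percentile(w,[2,98],axis=0))
    t=w[(w[:,0]>485)&(w[:,0]<530)];print('tube ymean by x',np.polyfit(t[:,0]-480,t[:,1],1))
def px(x,y,ox,oy,s): return [x/s+ox,y/s+oy]
# top crop rack: tube end centre, cup end centre ; pixel-> z=57 axis
e=onz(A,[px(192,96,220,170,6),px(208,428,220,170,6)],60);print(e,np.linalg.norm(e[0]-e[1]))
e=onz(B,[px(68,350,290,235,6),px(447,355,290,235,6)],57);print(e,np.linalg.norm(e[0]-e[1]))
print(tri(A,px(192,96,220,170,6),B,px(68,350,290,235,6)),tri(A,px(208,428,220,170,6),B,px(447,355,290,235,6)))
E
```

```text
R [[-0.    0.93  0.38]
 [ 0.    0.38 -0.93]
 [-1.    0.   -0.  ]]
cam in tool [-142.36   65.97   -1.05] [[-0.    0.26 -0.96]
 [-0.    0.96  0.26]
 [ 1.    0.   -0.  ]]
[[ 706.63    2.13   15.  ]
 [ 682.66 -236.83   15.  ]
 [ 453.16 -212.68   15.  ]
 [ 479.56   25.2    15.  ]]
[np.float64(240.15283203160058), np.float64(230.76539940045916), np.float64(239.33564860216632), np.float64(228.24241172327686)]
[[ 690.15 -227.62   15.  ]
 [ 452.77 -224.26   15.  ]
 [ 476.27   37.38   15.  ]
 [ 702.82   11.49   15.  ]] [np.float64(237.402030295327), np.float64(262.6855022842659), np.float64(228.027571811125), np.float64(239.44524402678158)]
828 [405.01 303.59  50.15] [536.49 359.23  82.38] [[409.08 310.91  52.58]
 [532.48 352.8   80.85]]
tube ymean by x [  0.11 335.11]
1102 [403.45 317.56  50.09] [534.85 715.27 753.9 ] [[406.33 322.26  51.73]
 [530.48 358.2   78.97]]
tube ymean by x [  0.09 344.57]
[[536.06 341.39  60.  ]
 [406.84 330.15  60.  ]] 129.7115333818472
[[533.11 346.92  57.  ]
 [404.56 334.68  57.  ]] 129.13834994844228
(array([535.68, 343.01,  50.17]), np.float64(3.768798911838438)) (array([405.63, 331.59,  51.85]), np.float64(3.0670158971049655))
```

```bash
python3 -m jog '[{"linear":[-0.13,0,0],"rotation":[0,0,0],"grip":85},{"linear":[-0.26,0.1,-0.03],"rotation":[0.2,0,0],"grip":85},{"linear":[-0.33,0.23,-0.1],"rotation":[0.4,0,0],"grip":85},{"linear":[-0.33,0.36,-0.16],"rotation":[0.6,0,0],"grip":85},{"linear":[-0.33,0.49,-0.22],"rotation":[0.8,0,0],"grip":85},{"linear":[-0.33,0.62,-0.28],"rotation":[0.974,0,0],"grip":85},{"linear":[-0.33,0.75,-0.34],"rotation":[0.974,0,0],"grip":85},{"linear":[-0.33,0.88,-0.4],"rotation":[0.974,0,0],"grip":85},{"linear":[-0.33,0.95,-0.43],"rotation":[0.974,0,0],"grip":85},{"linear":[-0.33,0.95,-0.43],"rotation":[0.974,0,0],"grip":85}]'; python3 -c "
from h import *
print(Rt())"
```

```text
time_s: 0.98
eef_pos: [416.6, -254.3, 330.1]
ee_rot: [0.476, 0.524, 0.476, -0.522]
force: [0.1, -0.1, 0.5]
grip_width: 0.993
[[ 0.    1.   -0.09]
 [ 0.   -0.09 -1.  ]
 [-1.    0.   -0.  ]]
```

```bash
python3 -m jog '[{"linear":[0,0.09,-0.1],"rotation":[0,0,0],"grip":85},{"linear":[0,0.18,-0.2],"rotation":[0,0,0],"grip":85},{"linear":[0,0.27,-0.3],"rotation":[0,0,0],"grip":85},{"linear":[0,0.36,-0.4],"rotation":[0,0,0],"grip":85},{"linear":[0,0.44,-0.5],"rotation":[0,0,0],"grip":85},{"linear":[0.05,0.52,-0.62],"rotation":[0,0,0],"grip":85},{"linear":[0.1,0.58,-0.72],"rotation":[0.02,0,0],"grip":85},{"linear":[0.1,0.58,-0.77],"rotation":[0.02,0,0],"grip":85},{"linear":[0.1,0.58,-0.77],"rotation":[0.02,0,0],"grip":85},{"linear":[0.1,0.58,-0.77],"rotation":[0.02,0,0],"grip":85}]'; python3 -c "
from h import *
print(Rt()[:,1]);S=snap('wrist','w1')
crop(S,0,400,0,640,1.25,'w1b')"
```

```text
time_s: 1.82
eef_pos: [611.5, -40.4, 300.5]
ee_rot: [0.473, 0.526, 0.474, -0.524]
force: [-0.2, -0.3, 1.0]
grip_width: 0.998
[ 0.99 -0.1   0.  ]
```

View pics/w1b.png

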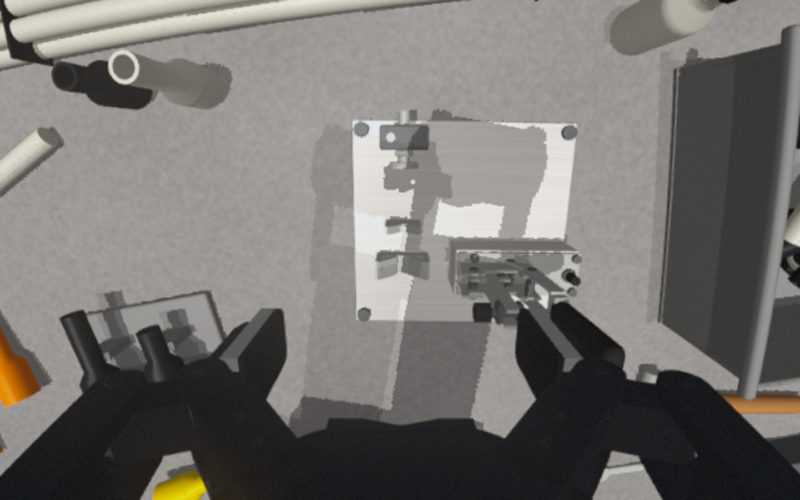

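Run:
```python
from h import *
S=load("w1.npz");crop(S,85,265,275,475,4,'w1f')
```

```text
(no output)
```

View pics/w1f.png

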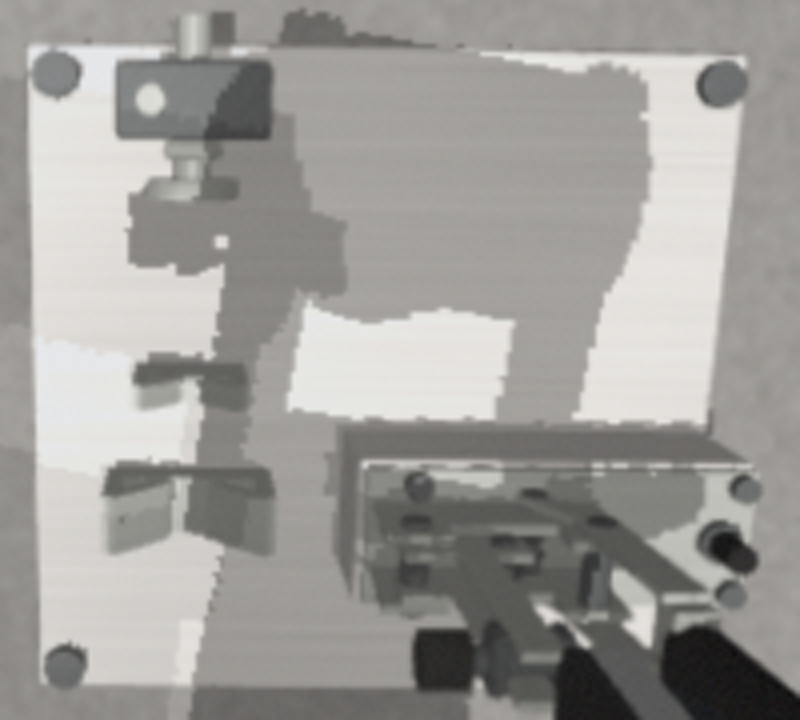

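Run:
```python
from h import *
S=load("w1.npz");px=lambda L:np.array(L,float)/4+[275,85]-0.4
C=onz(S,px([[28,45],[747,55],[40,685]]),15);print(C,np.linalg.norm(C[0]-C[1]),np.linalg.norm(C[0]-C[2]))
ux=C[0]-C[2];uy=C[0]-C[1];print("yaw",np.arctan2(ux[1],ux[0]),np.arctan2(-uy[0],uy[1]))
yaw=np.arctan2(ux[1]-uy[0],ux[0]+uy[1]);print(yaw)
c,s=np.cos(yaw),np.sin(yaw);F=np.array([[c,s],[-s,c]])
def f(L,z):return (onz(S,px(L),z)[:,:2]-C[0,:2])@F.T
print("cup +x base",f([[112,467],[272,467]],15));print("tube base",f([[138,357],[247,357]],15))
print("stop near top",f([[117,134],[272,137],[117,61],[272,63]],83))
print("screw axis z60",f([[191,185],[143,190],[238,190],[193,45]],60))
W=cloud(S);h=lambda x,y:W[int(y/4+85),int(x/4+275)]
for q in [(250,80),(140,115),(191,200),(60,300),(140,540),(180,530),(240,540),(700,475),(160,380)]:print(q,h(*q),(h(*q)[:2]-C[0,:2])@F.T)
np.savez("fix.npz",C=C,F=F,yaw=yaw)
# same from top view
A=load("top0.npz");pa=lambda L:np.array(L,float)/5+[370,110]-0.4
def g(L,z):return (onz(A,pa(L),z)[:,:2]-C[0,:2])@F.T
print("top corners",g([[118,68],[596,125],[72,522]],15));print("stop top near",g([[188,115],[282,127]],83))
```

```text
[[ 706.34    2.     15.  ]
 [ 680.36 -234.72   15.  ]
 [ 479.39   28.07   15.  ]] 238.1351184813603 228.44787258725844
yaw -0.11437055462976421 -0.10934230616777041
-0.11180423177302953
cup +x base [[-143.42  -26.92]
 [-142.87  -83.84]]
tube base [[-103.65  -36.18]
 [-103.29  -74.05]]
stop near top [[-27.65 -32.71]
 [-28.05 -76.13]
 [ -7.94 -32.76]
 [ -8.07 -75.62]]
screw axis z60 [[-42.64 -53.71]
 [-44.25 -39.28]
 [-43.97 -67.87]
 [ -2.19 -53.86]]
(250, 80) [685.57 -65.68  82.23] [-13.09 -69.57]
(140, 115) [680.03 -34.85  81.71] [-22.04 -39.55]
(191, 200) [650.4  -45.6   15.58] [-50.29 -53.54]
(60, 300) [621.12   1.67  14.34] [-84.65  -9.83]
(140, 540) [541.85 -18.22  44.4 ] [-161.21  -38.44]
(180, 530) [539.35 -31.47  28.19] [-162.22  -51.89]
(240, 540) [539.24 -51.7   46.75] [-160.07  -72.  ]
(700, 475) [ 552.08 -200.31   61.95] [-130.72 -218.25]
(160, 380) [596.55 -30.94  48.27] [-105.43  -44.98]
top corners [[   1.17    1.26]
 [   4.   -238.9 ]
 [-227.12   -1.18]]
stop top near [[-38.37 -25.86]
 [-38.28 -70.08]]
```

```bash
python3 -m jog '[{"linear":[0,-0.03,-0.1],"rotation":[-0.1,0,0],"grip":85},{"linear":[0,-0.06,-0.2],"rotation":[-0.2,0,0],"grip":85},{"linear":[0,-0.1,-0.33],"rotation":[-0.3,0,0],"grip":85},{"linear":[0,-0.14,-0.46],"rotation":[-0.39,0,0],"grip":85},{"linear":[0,-0.18,-0.59],"rotation":[-0.39,0,0],"grip":85},{"linear":[0,-0.22,-0.72],"rotation":[-0.39,0,0],"grip":85},{"linear":[0,-0.27,-0.85],"rotation":[-0.39,0,0],"grip":85},{"linear":[0,-0.3,-0.96],"rotation":[-0.39,0,0],"grip":85},{"linear":[0,-0.3,-0.96],"rotation":[-0.39,0,0],"grip":85}]'; python3 -c "
from h import *
print(Rt()[:,1])"
```

```text
time_s: 2.62
eef_pos: [550.3, 258.3, 302.3]
ee_rot: [0.523, 0.477, 0.523, -0.474]
force: [0.4, -0.3, -0.2]
grip_width: 0.996
[1.   0.09 0.  ]
```

```bash
python3 -m jog '[{"linear":[0.1,-0.03,-0.1],"rotation":[0,0,0],"grip":85},{"linear":[0.2,-0.06,-0.2],"rotation":[0,0,0],"grip":85},{"linear":[0.3,-0.08,-0.26],"rotation":[0,0,0],"grip":85},{"linear":[0.34,-0.08,-0.26],"rotation":[0,0,0],"grip":85},{"linear":[0.34,-0.08,-0.26],"rotation":[0,0,0],"grip":85},{"linear":[0.34,-0.08,-0.26],"rotation":[0,0,0],"grip":85}]'; python3 -c "
from h import *
print(Rt()[:,1]);S=snap('wrist','w2')
crop(S,0,400,0,640,1.25,'w2b')"
```

```text
time_s: 3.12
eef_pos: [520.1, 332.7, 201.2]
ee_rot: [0.523, 0.478, 0.523, -0.475]
force: [0.1, -1.2, 1.1]
grip_width: 0.997
[1.   0.09 0.  ]
```

View pics/w2b.png

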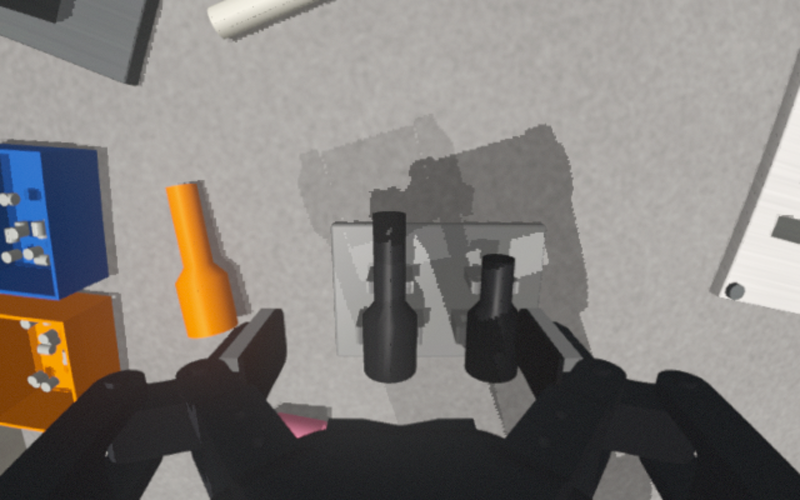

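Run:
```python
from h import *
S=load("w2.npz");crop(S,160,310,260,430,4,'w2f')
```

```text
(no output)
```

View pics/w2f.png

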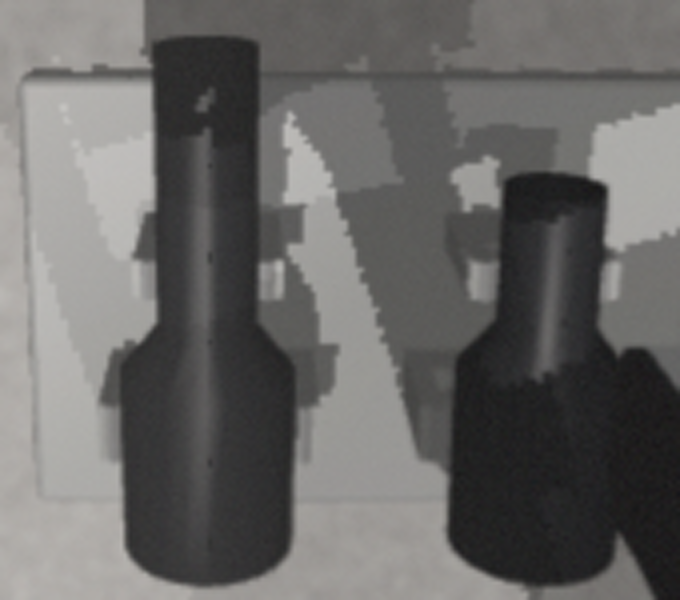

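Run:
```python
from h import *
from scipy.optimize import least_squares
def fit(S,w0):
    W=cloud(S).reshape(-1,3);w=W[np.all(abs(W-w0)<[85,35,40],axis=1)]
    w=w[w[:,2]>50]
    def res(p,w=w):
        x,y,z,yaw,pit=p;u=np.array([np.cos(yaw)*np.cos(pit),np.sin(yaw)*np.cos(pit),np.sin(pit)])
        r=w-[x,y,z];a=r@u;rad=np.linalg.norm(r-a[:,None]*u,axis=1)
        R=np.where(a>0,12.5,np.where(a>-12,12.5-a/12*9.5,22));return rad-R
    p=least_squares(res,[*w0,0.09,0],loss='soft_l1',f_scale=1).x
    u=np.array([np.cos(p[3]),np.sin(p[3]),0]);a=(w-p[:3])@u
    print(len(w),p,"end",np.percentile(a,[.5,99.5]),"rms",np.sqrt(np.mean(res(p)**2)),'end@',p[:3]+70*u);return p
w=fit(load("w2.npz"),[466,336,57])
fit(load("top0.npz"),[466,336,57]);fit(load("side0.npz"),[466,340,57])
S=load("w2.npz");px=lambda L:np.array(L,float)/4+[260,160]-0.4
u=np.array([np.cos(w[3]),np.sin(w[3]),0]);v=np.array([-u[1],u[0],0])
for nm,a,r in[("tube end",70,12.5),("sh",0,12.5),("cup",-12,22),("cupend",-60,22)]:
    print(nm,(proj(S,[w[:3]+a*u+r*v,w[:3]+a*u-r*v,w[:3]+a*u+[0,0,r]])+.4-[260,160])*4)
```

```text
4603 [465.18 337.56  56.65   0.09   0.  ] end [-59.1   69.95] rms 0.9632972328020439 end@ [534.9  343.89  56.65]
828 [467.16 335.71  57.14   0.09   0.  ] end [-59.92  67.94] rms 1.757529486046113 end@ [536.87 342.12  57.14]
1098 [465.26 338.49  56.15   0.09   0.  ] end [-59.66  68.58] rms 1.1745464308886295 end@ [534.96 344.99  56.15]
tube end [[152.09  44.13]
 [259.59  44.43]
 [204.08  53.82]]
sh [[156.7  324.38]
 [257.81 324.78]
 [205.68 344.93]]
cup [[119.51 368.8 ]
 [295.55 369.52]
 [204.71 408.93]]
cupend [[124.21 537.57]
 [292.82 538.36]
 [205.91 587.4 ]]
```

```bash
python3 -m jog '[{"linear":[0.0,-0.041,-0.033],"rotation":[0,0,0],"grip":60},{"linear":[0.1,-0.041,-0.033],"rotation":[0,0,0],"grip":60},{"linear":[0.2,-0.041,-0.033],"rotation":[0,0,0],"grip":60},{"linear":[0.3,-0.041,-0.033],"rotation":[0,0,0],"grip":60},{"linear":[0.38,-0.041,-0.033],"rotation":[0,0,0],"grip":60},{"linear":[0.46,-0.041,-0.033],"rotation":[0,0,0],"grip":60},{"linear":[0.52,-0.041,-0.033],"rotation":[0,0,0],"grip":60},{"linear":[0.553,-0.041,-0.033],"rotation":[0,0,0],"grip":60},{"linear":[0.553,-0.041,-0.033],"rotation":[0,0,0],"grip":60},{"linear":[0.553,-0.041,-0.033],"rotation":[0,0,0],"grip":60}]' 40; python3 -c "
from h import *
R=Rt();print(R,np.arctan2(R[1,1],R[0,1]));S=snap('wrist','w3')"
```

```text
time_s: 4.0
eef_pos: [508.9, 342.3, 37.7]
ee_rot: [0.523, 0.479, 0.522, -0.473]
force: [0.4, -0.6, 0.2]
grip_width: 0.7
[[ 0.01  1.    0.09]
 [ 0.    0.09 -1.  ]
 [-1.    0.01 -0.  ]] 0.0926923436238872
```

View pics/w3.png

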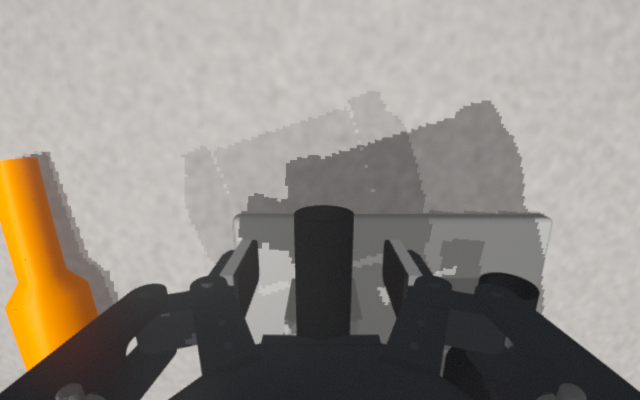

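The tube (x about 324) sits midway between the pads (258 and 385). Closing now.

```bash
python3 -m jog '[{"linear":[0.008,0,0],"rotation":[0,0,0],"grip":20},{"linear":[0.008,0,0],"rotation":[0,0,0],"grip":20},{"linear":[0.008,0,0],"rotation":[0,0,0],"grip":20},{"linear":[0.008,0,0],"rotation":[0,0,0],"grip":20},{"linear":[0.008,0,0],"rotation":[0,0,0],"grip":20},{"linear":[0.008,0,0],"rotation":[0,0,0],"grip":20}]' 40
```

```text
time_s: 4.55
eef_pos: [509.6, 342.4, 36.5]
ee_rot: [0.524, 0.48, 0.522, -0.473]
force: [0.1, -2.3, 5.5]
grip_width: 0.282
```

```bash
python3 -m jog '[{"linear":[-0.05,0,0],"rotation":[0,0,0],"grip":20},{"linear":[-0.12,0,0],"rotation":[0,0,0],"grip":20},{"linear":[-0.22,0,0],"rotation":[0,0,0],"grip":20},{"linear":[-0.32,0,0],"rotation":[0,0,0],"grip":20},{"linear":[-0.35,0,0],"rotation":[0,0,0],"grip":20},{"linear":[-0.35,0,0],"rotation":[0,0,0],"grip":20}]'; python3 -c "
from h import *
R=Rt();print(R,np.arctan2(R[1,1],R[0,1]));S=snap('wrist','w4');S=snap('side','s4');S=snap('top','t4')
print(sense()['force'],sense()['wrist_torque'])"
```

```text
time_s: 5.05
eef_pos: [509.5, 342.4, 143.8]
ee_rot: [0.524, 0.481, 0.521, -0.471]
force: [0.0, 0.8, -0.9]
grip_width: 0.277
[[ 0.01  1.    0.09]
 [ 0.01  0.09 -1.  ]
 [-1.    0.01 -0.01]] 0.0930005964118468
[ 0.65  0.46 -1.08] [-0.01 -0.05  0.  ]
```

View pics/w4.png

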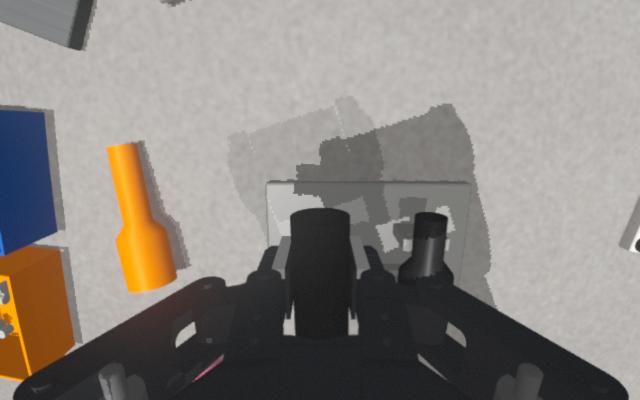

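View pics/s4.png

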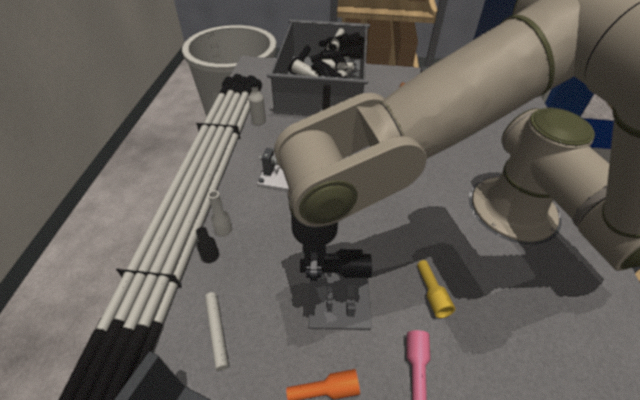

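The socket is up and level-looking in the side view at (340,263). The short one stays in the rack (wrist view 430,245). Next I measure how it sits in the hand.

```bash
cat >> h.py <<'E'
from scipy.optimize import least_squares
def fitsock(S,w0,yaw0,box,sel=None):
    W=cloud(S);c,s=np.cos(yaw0),np.sin(yaw0);F=np.array([[c,s,0],[-s,c,0],[0,0,1]])
    r=(W-np.array(w0))@F.T;m=(r[...,0]>box[0])&(r[...,0]<box[1])&(abs(r[...,1])<box[2])&(abs(r[...,2])<box[3])
    if sel is not None:m&=sel
    w=W[m]
    def res(p):
        u=np.array([np.cos(p[3])*np.cos(p[4]),np.sin(p[3])*np.cos(p[4]),np.sin(p[4])])
        q=w-p[:3];a=q@u;rad=np.linalg.norm(q-a[:,None]*u,axis=1)
        return rad-np.where(a>0,12.5,np.where(a>-12,12.5-a/12*9.5,22))
    f=least_squares(res,[*w0,yaw0,0],loss='soft_l1',f_scale=1);p=f.x
    u=np.array([np.cos(p[3]),np.sin(p[3]),0]);a=(w-p[:3])@u
    print(len(w),"pos",p[:3],"yaw,pitch %.4f %.4f"%tuple(p[3:]),"ends",np.percentile(a,[.5,99.5]),"rms %.2f"%np.sqrt(np.mean(res(p)**2)));return p
E
python3 - <<'E'
from h import *
# predicted origin: tcp (509.5,342.4) minus ~44
S=load("s4.npz");p=fitsock(S,[466,338,165],.09,(-62,20,24,26))
p=fitsock(S,p[:3],.09,(-62,25,25,25))
S=load("w4.npz");W=cloud(S)
for c,r in [(320,213),(320,230),(320,260),(320,300)]:print(W[r,c])
E
```

```text
939 pos [464.18 338.09 161.09] yaw,pitch 0.1078 0.0005 ends [-59.04  21.82] rms 0.97
958 pos [464.17 338.08 161.13] yaw,pitch 0.1075 0.0018 ends [-59.01  23.69] rms 0.97
[532.77 345.46 154.61]
[532.35 345.29 175.32]
[520.12 344.15 175.6 ]
[502.79 342.54 176.1 ]
```

```bash
python3 -m jog '[{"linear":[0,0.02,0.06],"rotation":[0.08,0,0],"grip":20},{"linear":[0,0.04,0.16],"rotation":[0.16,0,0],"grip":20},{"linear":[0,0.06,0.28],"rotation":[0.24,0,0],"grip":20},{"linear":[0,0.08,0.4],"rotation":[0.32,0,0],"grip":20},{"linear":[0,0.1,0.52],"rotation":[0.4,0,0],"grip":20},{"linear":[0,0.12,0.64],"rotation":[0.406,0,0],"grip":20},{"linear":[0,0.14,0.76],"rotation":[0.406,0,0],"grip":20},{"linear":[0,0.16,0.88],"rotation":[0.406,0,0],"grip":20},{"linear":[0,0.18,0.95],"rotation":[0.406,0,0],"grip":20},{"linear":[0,0.18,0.95],"rotation":[0.406,0,0],"grip":20}]'; python3 -c "
from h import *
R=Rt();print(R,np.arctan2(R[1,1],R[0,1]));print(R.T@(np.array([619.8,-43.3,143])-sense()['eef_pos'])/300)"
```

```text
time_s: 6.03
eef_pos: [588.6, 58.8, 136.7]
ee_rot: [0.47, 0.53, 0.471, -0.526]
force: [0.2, 0.9, -1.5]
grip_width: 0.275
[[ 0.    0.99 -0.11]
 [ 0.   -0.11 -0.99]
 [-1.    0.   -0.  ]] -0.11474919378075528
[-0.02  0.14  0.33]
```

```bash
python3 -m jog '[{"linear":[-0.02,0.03,0.06],"rotation":[0,0,0],"grip":20},{"linear":[-0.02,0.06,0.14],"rotation":[0,0,0],"grip":20},{"linear":[-0.02,0.1,0.23],"rotation":[0,0,0],"grip":20},{"linear":[-0.02,0.14,0.3],"rotation":[0,0,0],"grip":20},{"linear":[-0.02,0.14,0.33],"rotation":[0,0,0],"grip":20},{"linear":[-0.02,0.14,0.33],"rotation":[0,0,0],"grip":20},{"linear":[-0.02,0.14,0.33],"rotation":[0,0,0],"grip":20}]'; python3 -c "
from h import *
S=snap('wrist','w5');snap('top','t5');S2=snap('side','s5');R=Rt();print(R,np.arctan2(R[1,1],R[0,1]));
crop(S2,80,210,230,370,5,'s5f')"
```

```text
time_s: 6.62
eef_pos: [618.2, -43.4, 141.3]
ee_rot: [0.469, 0.529, 0.472, -0.526]
force: [0.6, -0.4, -0.1]
grip_width: 0.281
[[ 0.    0.99 -0.11]
 [ 0.   -0.11 -0.99]
 [-1.    0.   -0.  ]] -0.11317039278376005
```

View pics/w5.png

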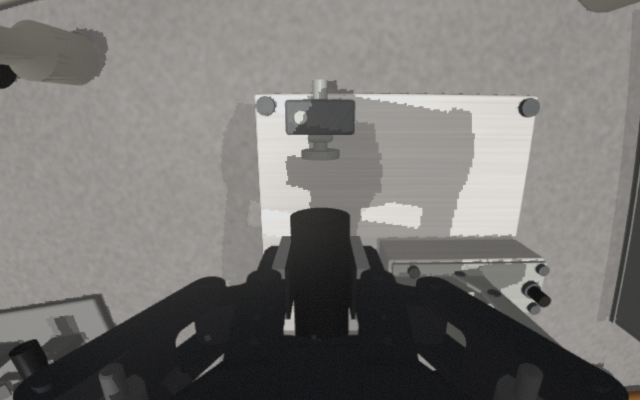

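View pics/s5f.png

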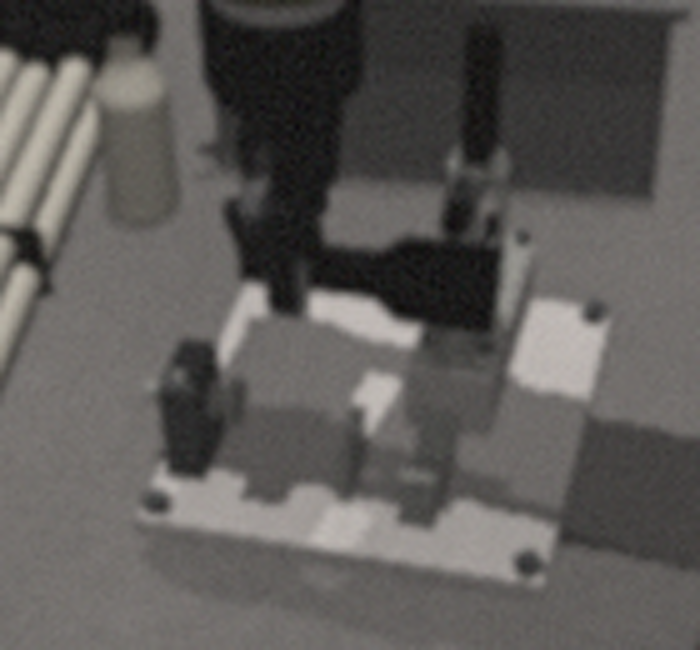

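Run:
```python
from h import *
S=load("w5.npz");crop(S,70,230,240,400,5,'w5f')
z=np.load("fix.npz");F,C=z['F'],z['C']
W=cloud(S)
def nest(P):return (P[...,:2]-C[0,:2])@F.T-[-118,-54.7]
for c,r in[(320,150),(320,155),(320,158),(304,154),(338,154),(320,215),(320,225),(292,120),(320,120)]:print((c,r),W[r,c],nest(W[r,c]))
# silhouettes
for r in (220,235,250):
    row=W[r,270:370];m=(row[:,2]>135);cc=np.where(m)[0]+270;print(r,cc.min(),cc.max(),[nest(onz(S,[[x,r]],159.5)[0])for x in(cc.min(),cc.max())])
S2=load("s5.npz");p=fitsock(S2,[574,-38,159],-.113,(-62,20,24,26));print(nest(p[:3]))
```

```text
(320, 150) [659.86 -47.06  65.11] [77.28  0.77]
(320, 155) [657.47 -46.82  73.87] [74.88  0.73]
(320, 158) [655.45 -46.59  73.76] [72.85  0.74]
(304, 154) [658.63 -35.78  67.39] [74.8  11.83]
(338, 154) [655.49 -59.28  63.77] [ 74.3  -11.87]
(320, 215) [640.51 -45.26 151.44] [57.85  0.4 ]
(320, 225) [643.5  -45.71 172.84] [60.87  0.28]
(292, 120) [682.39 -32.06  82.46] [97.99 18.18]
(320, 120) [680.36 -49.52  83.32] [97.93  0.61]
220 290 349 [array([58.29, 12.96]), array([ 58.25, -11.82])]
235 291 349 [array([51.54, 12.74]), array([ 51.51, -11.97])]
250 270 369 [array([44.58, 22.05]), array([ 44.53, -20.78])]
491 pos [574.57 -38.06 161.35] yaw,pitch -0.1063 -0.0141 ends [-60.2  18.5] rms 1.54
[-8.48  0.2 ]
```

View pics/w5f.png

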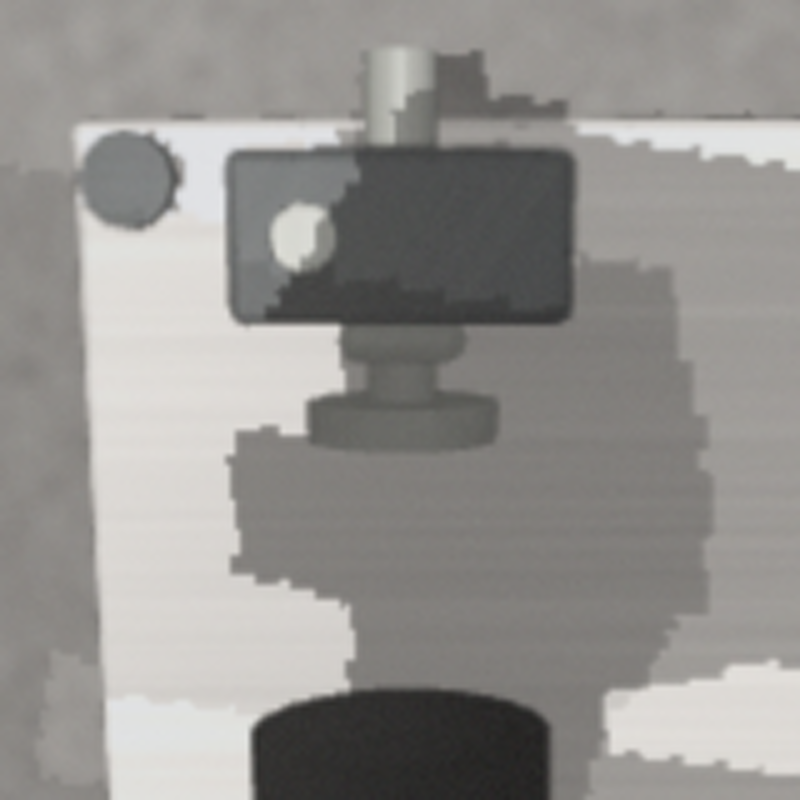

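```bash
python3 -m jog '[{"linear":[0.05,0.003,0],"rotation":[0,0,0],"grip":20},{"linear":[0.12,0.003,0],"rotation":[0,0,0],"grip":20},{"linear":[0.19,0.003,0],"rotation":[0,0,0],"grip":20},{"linear":[0.24,0.003,0],"rotation":[0,0,0],"grip":20},{"linear":[0.28,0.003,0],"rotation":[0,0,0],"grip":20},{"linear":[0.31,0.003,0],"rotation":[0,0,0],"grip":20},{"linear":[0.31,0.003,0],"rotation":[0,0,0],"grip":20},{"linear":[0.31,0.003,0],"rotation":[0,0,0],"grip":20}]';  python3 -c "
from h import *
S=snap('side','s6');R=Rt();print(R,np.arctan2(R[1,1],R[0,1]))
crop(S,80,210,230,370,5,'s6f');p=fitsock(S,[574.5,-38,66],-.113,(-62,20,24,26))"
```

```text
time_s: 7.43
eef_pos: [619.9, -42.3, 49.5]
ee_rot: [0.471, 0.529, 0.471, -0.526]
force: [-0.5, -0.6, -1.0]
grip_width: 0.279
[[ 0.    0.99 -0.11]
 [ 0.   -0.11 -0.99]
 [-1.    0.   -0.  ]] -0.11291479125034411
428 pos [576.06 -36.86  67.89] yaw,pitch -0.0955 -0.0376 ends [-60.13  17.87] rms 3.46
```

View pics/s6f.png

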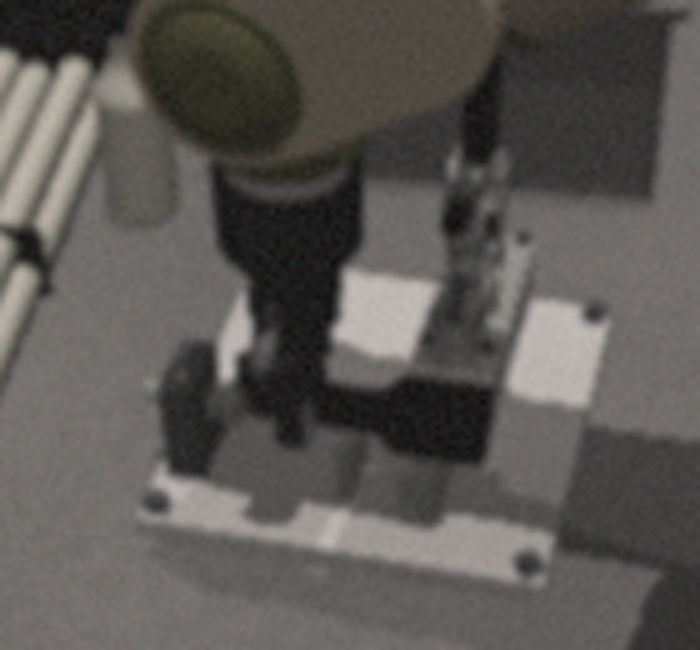

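```bash
python3 -m jog '[{"linear":[0.01,0,0.003],"rotation":[0,0,0],"grip":20},{"linear":[0.018,0,0.003],"rotation":[0,0,0],"grip":20},{"linear":[0.018,0,0.003],"rotation":[0,0,0],"grip":20}]'; python3 -m jog '[{"linear":[0.006,0,0],"rotation":[0,0,0],"grip":20},{"linear":[0.006,0,0],"rotation":[0,0,0],"grip":20}]'
```

```text
time_s: 7.73
eef_pos: [620.1, -43.5, 44.7]
ee_rot: [0.471, 0.529, 0.471, -0.526]
force: [0.1, -0.4, -2.0]
grip_width: 0.28
time_s: 7.9
eef_pos: [620.0, -43.4, 42.7]
ee_rot: [0.471, 0.529, 0.471, -0.526]
force: [1.1, -0.7, -0.1]
grip_width: 0.278
```

```bash
python3 -m jog '[{"linear":[0.006,0,0],"rotation":[0,0,0],"grip":20},{"linear":[0.006,0,0],"rotation":[0,0,0],"grip":20}]'; python3 -c "
from h import *
print(sense()['force'],sense()['wrist_torque'],sense()['eef_pos'])"
```

```text
time_s: 8.07
eef_pos: [619.9, -43.4, 40.6]
ee_rot: [0.471, 0.529, 0.471, -0.526]
force: [0.8, 0.1, 0.3]
grip_width: 0.279
[0.75 0.13 0.28] [ 0.03 -0.   -0.01] [619.9  -43.4   40.59]
```

```bash
python3 -m jog '[{"linear":[0.004,0,0],"rotation":[0,0,0],"grip":20},{"linear":[0.004,0,0],"rotation":[0,0,0],"grip":20}]'; python3 -m jog '[{"linear":[0.004,0,0],"rotation":[0,0,0],"grip":20},{"linear":[0.004,0,0],"rotation":[0,0,0],"grip":20}]'; python3 -c "
from h import *
print(sense()['force'],sense()['wrist_torque'],sense()['eef_pos'])"
```

```text
time_s: 8.23
eef_pos: [620.2, -43.3, 39.9]
ee_rot: [0.471, 0.529, 0.471, -0.525]
force: [-1.7, 1.7, 4.3]
grip_width: 0.278
time_s: 8.4
eef_pos: [620.4, -43.1, 39.4]
ee_rot: [0.471, 0.53, 0.471, -0.525]
force: [-2.0, 1.9, 6.4]
grip_width: 0.283
[-2.03  1.9   6.45] [ 0.28  0.4  -0.09] [620.42 -43.14  39.39]
```

```bash
python3 -m jog '[{"linear":[-0.002,0,0],"rotation":[0,0,0],"grip":40},{"linear":[-0.002,0,0],"rotation":[0,0,0],"grip":40},{"linear":[-0.002,0,0],"rotation":[0,0,0],"grip":40},{"linear":[-0.002,0,0],"rotation":[0,0,0],"grip":40}]' 25;  python3 -c "
from h import *
S=snap('wrist','w7');snap('side','s7');print(sense()['force'],sense()['eef_pos'])
W=cloud(S)
z=np.load('fix.npz');F,C=z['F'],z['C']
for c,r in[(320,225),(320,240),(320,260),(320,290)]:print(W[r,c],(W[r,c][:2]-C[0,:2])@F.T-[-118,-54.7])"
```

```text
time_s: 8.73
eef_pos: [620.3, -43.2, 39.7]
ee_rot: [0.471, 0.53, 0.471, -0.525]
force: [0.5, -0.0, -0.2]
grip_width: 0.471
[0.4  0.32 0.07] [620.31 -43.19  39.76]
[644.78 -45.34  69.39] [62.11  0.79]
[639.76 -44.78  72.12] [57.06  0.79]
[631.46 -43.83  72.02] [48.7  0.8]
[618.88 -42.4   72.82] [36.04  0.82]
```

View pics/w7.png

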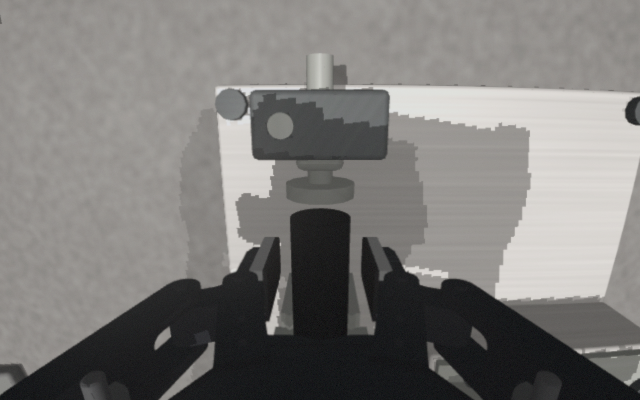

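The tube top is level at about 72 mm, so the axis is at 60, and it lines up with the screw head (column 320). Re-gripping lightly to push.

```bash
python3 -m jog '[{"linear":[0,0,0],"rotation":[0,0,0],"grip":20},{"linear":[0,0,0],"rotation":[0,0,0],"grip":20},{"linear":[0,0,0],"rotation":[0,0,0],"grip":20},{"linear":[0,0,0],"rotation":[0,0,0],"grip":20},{"linear":[0,0,0],"rotation":[0,0,0],"grip":20}]' 25; python3 -m jog '[{"linear":[0,0.006,0],"rotation":[0,0,0],"grip":20},{"linear":[0,0.012,0],"rotation":[0,0,0],"grip":20},{"linear":[0,0.018,0],"rotation":[0,0,0],"grip":20},{"linear":[0,0.018,0],"rotation":[0,0,0],"grip":20}]'; python3 -c "
from h import *
print(sense()['force'])"
```

```text
time_s: 9.25
eef_pos: [620.3, -43.1, 39.8]
ee_rot: [0.471, 0.53, 0.471, -0.525]
force: [0.6, 0.8, 0.2]
grip_width: 0.284
time_s: 9.58
eef_pos: [626.1, -43.7, 39.8]
ee_rot: [0.471, 0.53, 0.471, -0.525]
force: [0.2, 0.6, -0.0]
grip_width: 0.282
[ 0.18  0.57 -0.02]
```

```bash
for i in 1; do python3 -m jog '[{"linear":[0,0.005,0],"rotation":[0,0,0],"grip":20},{"linear":[0,0.005,0],"rotation":[0,0,0],"grip":20}]'; done; python3 -m jog '[{"linear":[0,0.004,0],"rotation":[0,0,0],"grip":20},{"linear":[0,0.004,0],"rotation":[0,0,0],"grip":20}]'
```

```text
time_s: 9.75
eef_pos: [627.8, -43.9, 39.8]
ee_rot: [0.471, 0.53, 0.471, -0.525]
force: [0.5, 0.2, 0.9]
grip_width: 0.285
time_s: 9.92
eef_pos: [629.0, -44.1, 39.7]
ee_rot: [0.471, 0.53, 0.471, -0.525]
force: [-0.9, 1.8, 1.1]
grip_width: 0.283
```

```bash
python3 -m jog '[{"linear":[0,0.003,0],"rotation":[0,0,0],"grip":20},{"linear":[0,0.003,0],"rotation":[0,0,0],"grip":20}]'
```

```text
time_s: 10.08
eef_pos: [629.1, -44.1, 39.7]
ee_rot: [0.47, 0.529, 0.472, -0.526]
force: [-6.7, 1.0, 4.3]
grip_width: 0.281
```

```bash
python3 -m jog '[{"linear":[0,0,0],"rotation":[0,0,0],"grip":50},{"linear":[0,0,0],"rotation":[0,0,0],"grip":50},{"linear":[0,0,0],"rotation":[0,0,0],"grip":50},{"linear":[0,0,0],"rotation":[0,0,0],"grip":50},{"linear":[-0.05,0,0],"rotation":[0,0,0],"grip":50},{"linear":[-0.1,0,0],"rotation":[0,0,0],"grip":50},{"linear":[-0.1,0,0],"rotation":[0,0,0],"grip":50}]';  python3 -c "
from h import *
S=snap('wrist','w8');print(sense()['force'],sense()['eef_pos']);crop(S,100,300,220,420,4,'w8f')
W=cloud(S)
z=np.load('fix.npz');F,C=z['F'],z['C']
for r in range(170,290,8):
  c=320;print(r,W[r,c],(W[r,c][:2]-C[0,:2])@F.T-[-118,-54.7])"
```

```text
time_s: 10.67
eef_pos: [630.5, -44.6, 72.5]
ee_rot: [0.472, 0.53, 0.47, -0.525]
force: [0.7, 0.1, 1.0]
grip_width: 0.587
[ 0.41  0.38 -0.28] [629.86 -44.46  70.89]
170 [672.96 -48.69  83.54] [90.48  0.61]
178 [666.68 -47.91  68.71] [84.16  0.68]
186 [661.78 -47.33  63.98] [79.21  0.71]
194 [659.86 -47.15  72.77] [77.29  0.68]
202 [656.26 -46.74  73.75] [73.67  0.68]
210 [651.73 -46.22  71.65] [69.11  0.69]
218 [647.99 -45.8   72.49] [65.35  0.7 ]
226 [643.84 -45.32  72.2 ] [61.17  0.7 ]
234 [639.74 -44.86  72.23] [57.04  0.71]
242 [635.82 -44.41  72.86] [53.1   0.71]
250 [631.43 -43.91  72.49] [48.68  0.72]
258 [626.87 -43.39  71.93] [44.08  0.73]
266 [622.54 -42.9   72.06] [39.73  0.74]
274 [618.02 -42.38  71.94] [35.18  0.75]
282 [613.34 -41.85  71.69] [30.47  0.76]
```

View pics/w8f.png

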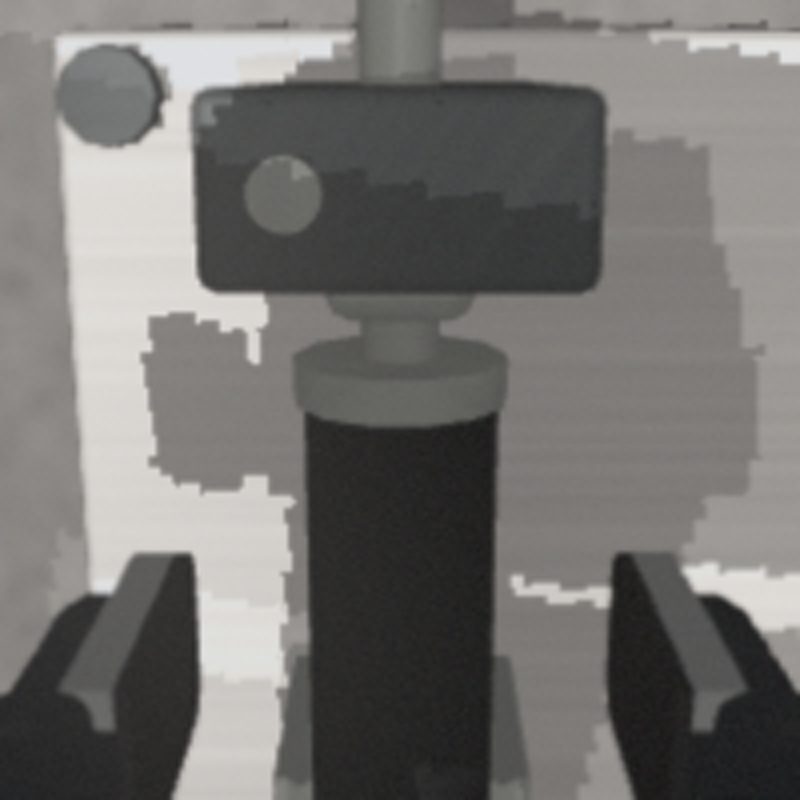

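Bearing on the stop: the tube end meets the screw head at about (400,415) in the crop, and the contact force was 6.7 N. Next, the handle.

Run:
```python
from h import *
z=np.load("fix.npz");F,C=z['F'],z['C']
def nest(P):
    P=np.atleast_2d(P);return np.c_[(P[:,:2]-C[0,:2])@F.T-[-118,-54.0],P[:,2]]
print("joints",sense()['joints'])
for f in("top0","side0","w1"):
    S=load(f+".npz");W=cloud(S).reshape(-1,3);n=nest(W);dk=S[0].reshape(-1,3).max(1)<70
    m=(abs(n[:,0]+34)<25)&(n[:,1]<-105)&(n[:,1]>-185)&(n[:,2]>140)&(n[:,2]<245)
    q=n[m];print(f,m.sum(),q.min(0) if len(q) else 0,q.max(0) if len(q) else 0)
    for a in range(140,245,15):
        k=q[(q[:,2]>=a)&(q[:,2]<a+15)]
        if len(k):print(a,len(k),k.mean(0),k[:,1].min(),k[:,1].max(),k[:,0].min(),k[:,0].max())
    m=(abs(n[:,0]+34)<30)&(n[:,1]>-105)&(n[:,1]<-20)&(n[:,2]>80)&(n[:,2]<245);q=n[m];print("arm",np.percentile(q,[1,99],axis=0) if len(q) else 0)
```

```text
joints [-0.26  0.69  1.34  0.01  1.1   1.42]
top0 275 [ -49.86 -140.59  143.52] [ -17.65 -117.66  237.58]
140 45 [ -36.7  -123.19  149.73] -132.36882014752175 -117.65905859358239 -49.85722942179669 -17.65240366408034
155 37 [ -36.4  -122.45  160.98] -132.05086745492122 -118.14400726340907 -46.74196956710932 -21.084661503493294
170 32 [ -36.63 -122.66  177.59] -133.2955388941825 -119.18805145330808 -43.84462879790064 -25.800767424421707
185 28 [ -36.23 -124.06  191.62] -131.3493548901071 -120.50262643919592 -43.44493762777532 -25.81711060442845
200 33 [ -36.23 -125.32  206.24] -131.76419952999402 -122.02172484666838 -43.93026284182852 -24.397137514170197
215 43 [ -35.6  -127.67  223.12] -140.5887746720137 -123.16909826464419 -43.82762645169478 -25.39086710395324
230 57 [ -34.32 -132.43  232.7 ] -140.1791575623329 -124.26275417387353 -42.39893494205691 -24.917064005122313
arm [[ -47.65 -101.78   81.66]
 [ -21.2   -57.88  171.19]]
side0 247 [ -50.49 -132.68  141.81] [ -18.89 -115.75  232.48]
140 39 [ -37.11 -120.95  149.08] -129.71386903842 -116.15752381359258 -50.492838009559875 -18.89
[... 935 characters left out ...]
.85] -134.3940359667732 -118.427572853073 -40.27958546563656 -21.48848436928546
170 175 [ -28.29 -123.75  177.52] -134.56325101852408 -118.83437629173446 -36.35850268229973 -24.188022878071905
185 195 [ -28.25 -125.17  192.57] -135.30497697280137 -120.41768672907082 -35.44692796205803 -24.5835940661527
200 234 [ -28.67 -126.04  207.85] -136.73905605880876 -121.59194857060086 -36.54631621155721 -24.44914611214233
215 290 [ -28.49 -127.44  223.04] -137.92939842357313 -122.38647641794208 -36.77767473742156 -24.519846136908626
230 193 [ -30.82 -131.5   232.14] -138.44557444691486 -124.34726230562458 -38.611907977162446 -25.25367219142737
arm [[ -47.23 -101.62   82.01]
 [ -21.16  -57.26  169.65]]
```

```bash
python3 -m jog '[{"linear":[-0.1,0,0],"rotation":[0,0,0],"grip":50},{"linear":[-0.22,0,0],"rotation":[0,0,0],"grip":50},{"linear":[-0.35,0,0],"rotation":[0,0,0],"grip":0},{"linear":[-0.48,0,0],"rotation":[-0.25,0,0],"grip":0},{"linear":[-0.6,0,0],"rotation":[-0.5,0,0],"grip":0},{"linear":[-0.67,0,0],"rotation":[-0.75,0,0],"grip":0},{"linear":[-0.67,0,0],"rotation":[-1,0,0],"grip":0},{"linear":[-0.67,0,0],"rotation":[-1,0,0],"grip":0}]'; python3 -m jog '[{"linear":[0,-0.06,0],"rotation":[-0.25,0,0],"grip":0},{"linear":[0,-0.12,0],"rotation":[-0.5,0,0],"grip":0},{"linear":[0,-0.2,0],"rotation":[-0.75,0,0],"grip":0},{"linear":[0,-0.2,0],"rotation":[-1,0,0],"grip":0},{"linear":[0,-0.2,0],"rotation":[-1,0,0],"grip":0}]';  python3 -m jog '[{"linear":[0,0,0],"rotation":[-0.25,0,0],"grip":0},{"linear":[0,0,0],"rotation":[-0.5,0,0],"grip":0},{"linear":[0,0,0],"rotation":[-0.75,0,0],"grip":0},{"linear":[0,0,0],"rotation":[-1,0,0],"grip":0},{"linear":[0,0,0],"rotation":[-1,0,0],"grip":0}]'; python3 -c "
from h import *
R=Rt();s=sense();print(R,np.arctan2(R[1,1],R[0,1]),s['joints'],s['force'])
print(R.T@(np.array([538.1,-134.1,270])-s['eef_pos'])/300)"
```

```text
time_s: 11.38
eef_pos: [629.1, -45.3, 272.0]
ee_rot: [0.589, 0.395, 0.587, -0.391]
force: [-0.8, 0.5, -0.2]
grip_width: -0.002
time_s: 11.8
eef_pos: [572.8, -68.4, 270.3]
ee_rot: [0.668, 0.238, 0.666, -0.234]
force: [-0.2, 0.1, 0.1]
grip_width: 0.001
time_s: 12.22
eef_pos: [573.0, -68.2, 268.9]
ee_rot: [0.705, 0.066, 0.704, -0.062]
force: [-0.7, -0.9, -0.5]
grip_width: 0.002
[[ 0.    0.18  0.98]
 [ 0.    0.98 -0.18]
 [-1.    0.01  0.  ]] 1.3897597818492322 [-0.32  0.41  1.27  0.01  1.47 -0.14] [-0.69 -0.92 -0.53]
[-0.   -0.24 -0.08]
```

```bash
python3 -m jog '[{"linear":[0,-0.08,-0.03],"rotation":[-0.137,0,0],"grip":0},{"linear":[0,-0.16,-0.05],"rotation":[-0.137,0,0],"grip":0},{"linear":[0,-0.24,-0.08],"rotation":[-0.137,0,0],"grip":0},{"linear":[0,-0.24,-0.08],"rotation":[-0.137,0,0],"grip":0},{"linear":[0,-0.24,-0.08],"rotation":[-0.137,0,0],"grip":0}]'; python3 -c "
from h import *
R=Rt();s=sense();print(R,np.arctan2(R[1,1],R[0,1]))
snap('wrist','w9');S=snap('side','s9');crop(S,20,210,240,400,4,'s9f')"
```

```text
time_s: 12.63
eef_pos: [536.3, -135.3, 267.8]
ee_rot: [0.706, 0.045, 0.705, -0.041]
force: [-0.3, -0.1, -0.2]
grip_width: -0.005
[[ 0.    0.12  0.99]
 [ 0.01  0.99 -0.12]
 [-1.    0.01  0.  ]] 1.4496797481393742
```

View pics/w9.png

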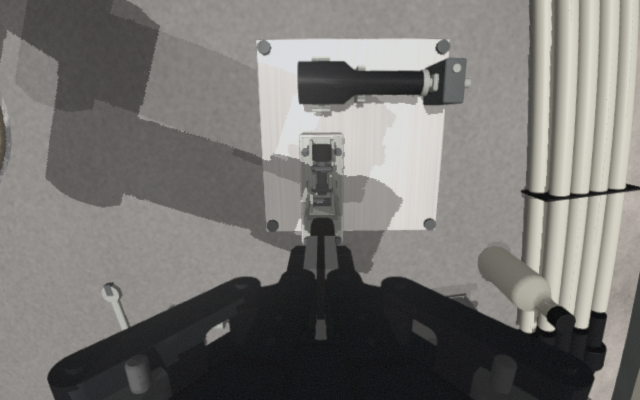

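View pics/s9f.png

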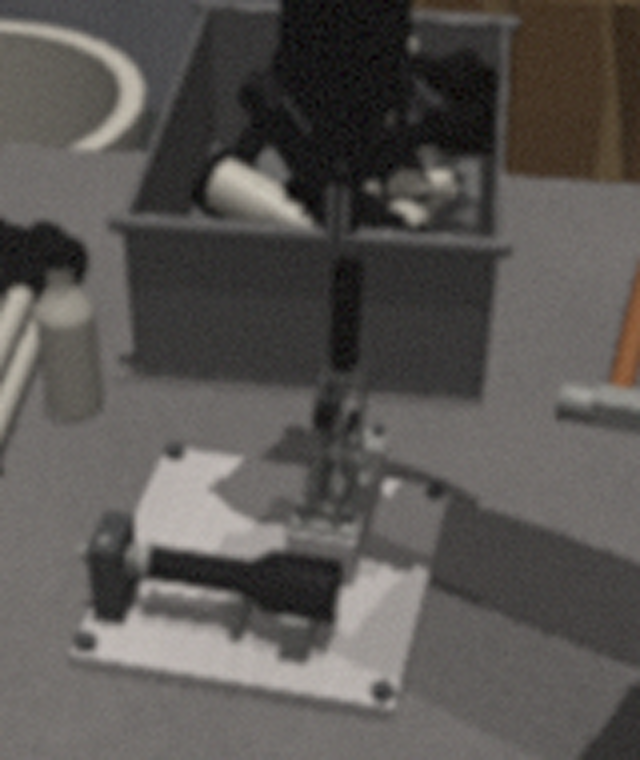

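```bash
python3 - <<'E'
from h import *
S=load("top0.npz");W=cloud(S)
for c in range(525,570,5):print(c,W[170,c],W[200,c])
E
cat > plan.py <<'E'
# usage: plan.py r phi [x]: print tool-frame rel shift (scaled) to corner contact
import sys
from h import *
r=float(sys.argv[1])
s=sense();R=Rt()
for a in sys.argv[2:]:
    phi=float(a);y=-122-r*np.sin(phi)+8*np.cos(phi)+11;z=94+r*np.cos(phi)+8*np.sin(phi)
    w=np.array([583.04-34*.9938+y*.1116,-38.5+34*.1116+y*.9938,z])
    print("phi %.2f theta %.2f"%(phi,phi-.0708),"w",w,"rel",np.round(R.T@(w-s['eef_pos'])/300,4))
E
python3 plan.py 112 .0 .07 .3 .5 .7
```

```text
525 [ 598.54 -329.68    1.07] [ 522.89 -326.57    0.69]
530 [ 598.83 -342.52    1.  ] [ 522.92 -338.6     2.2 ]
535 [ 596.18 -348.74   15.53] [ 522.59 -349.45    6.28]
540 [ 591.95 -350.98   37.91] [ 519.47 -350.71   30.91]
545 [ 586.82 -350.65   64.72] [ 516.13 -350.7    57.13]
550 [ 580.63 -347.21   96.68] [ 512.86 -350.43   82.73]
555 [ 577.21 -349.98  114.88] [ 509.75 -350.24  107.1 ]
560 [ 570.29 -343.5   150.4 ] [ 505.14 -343.97  142.4 ]
565 [ 585.51 -393.5    76.46] [ 504.27 -351.22  150.22]
phi 0.00 theta -0.07 w [ 537.76 -137.07  206.  ] rel [ 0.21 -0.01  0.  ]
phi 0.07 theta -0.00 w [ 536.88 -144.87  206.29] rel [ 0.21 -0.04  0.  ]
phi 0.30 theta 0.23 w [ 534.02 -170.32  203.36] rel [ 0.21 -0.12  0.  ]
phi 0.50 theta 0.43 w [ 531.65 -191.4   196.12] rel [ 0.24 -0.19  0.  ]
phi 0.70 theta 0.63 w [ 529.49 -210.64  184.82] rel [ 0.28 -0.26  0.01]
```

```bash
sed -i 's/^for a in/np.set_printoptions(precision=3,suppress=True)\nfor a in/' plan.py; python3 -m jog '[{"linear":[0.08,0,0],"rotation":[0,0,0],"grip":0},{"linear":[0.16,0,0],"rotation":[0,0,0],"grip":0},{"linear":[0.205,0,0],"rotation":[0,0,0],"grip":0},{"linear":[0.205,0,0],"rotation":[0,0,0],"grip":0},{"linear":[0.205,0,0],"rotation":[0,0,0],"grip":0}]'; python3 plan.py 112 .07 .15 .3 .4 .5 .6 .7 .8
```

```text
time_s: 13.15
eef_pos: [537.3, -133.1, 206.5]
ee_rot: [0.706, 0.043, 0.706, -0.039]
force: [0.1, -0.4, 0.5]
grip_width: 0.0
phi 0.07 theta -0.00 w [ 536.88  -144.872  206.285] rel [ 0.    -0.039  0.003]
phi 0.15 theta 0.08 w [ 535.878 -153.79   205.938] rel [ 0.001 -0.069  0.004]
phi 0.30 theta 0.23 w [ 534.022 -170.315  203.362] rel [ 0.01  -0.125  0.004]
phi 0.40 theta 0.33 w [ 532.818 -181.039  200.274] rel [ 0.02  -0.161  0.004]
phi 0.50 theta 0.43 w [ 531.654 -191.403  196.125] rel [ 0.033 -0.196  0.004]
phi 0.60 theta 0.53 w [ 530.542 -201.304  190.955] rel [ 0.05  -0.229  0.004]
phi 0.70 theta 0.63 w [ 529.494 -210.642  184.816] rel [ 0.071 -0.26   0.004]
phi 0.80 theta 0.73 w [ 528.519 -219.324  177.77 ] rel [ 0.094 -0.29   0.005]
```

```bash
python3 -m jog '[{"linear":[0,-0.025,0.003],"rotation":[0,0,0],"grip":0},{"linear":[0,-0.04,0.003],"rotation":[0,0,0],"grip":0},{"linear":[0,-0.055,0.004],"rotation":[0,0,0],"grip":0},{"linear":[0.001,-0.07,0.004],"rotation":[0,0,0],"grip":0},{"linear":[0.003,-0.09,0.004],"rotation":[0,0,0],"grip":0},{"linear":[0.006,-0.11,0.004],"rotation":[0,0,0],"grip":0},{"linear":[0.01,-0.125,0.004],"rotation":[0,0,0],"grip":0}]'; python3 plan.py 112 .3 .4 .5 .6 .7 .8 .9
```

```text
time_s: 13.73
eef_pos: [534.0, -171.3, 203.3]
ee_rot: [0.706, 0.044, 0.705, -0.04]
force: [1.2, 1.2, 1.4]
grip_width: -0.0
phi 0.30 theta 0.23 w [ 534.022 -170.315  203.362] rel [-0.     0.003 -0.   ]
phi 0.40 theta 0.33 w [ 532.818 -181.039  200.274] rel [ 0.01  -0.033 -0.   ]
phi 0.50 theta 0.43 w [ 531.654 -191.403  196.125] rel [ 0.024 -0.068  0.   ]
phi 0.60 theta 0.53 w [ 530.542 -201.304  190.955] rel [ 0.041 -0.101  0.   ]
phi 0.70 theta 0.63 w [ 529.494 -210.642  184.816] rel [ 0.061 -0.132  0.   ]
phi 0.80 theta 0.73 w [ 528.519 -219.324  177.77 ] rel [ 0.084 -0.162  0.001]
phi 0.90 theta 0.83 w [ 527.627 -227.264  169.887] rel [ 0.11  -0.188  0.001]
```

```bash
python3 -m jog '[{"linear":[0.004,-0.015,0],"rotation":[0,0,0],"grip":0},{"linear":[0.01,-0.033,0],"rotation":[0,0,0],"grip":0},{"linear":[0.017,-0.05,0],"rotation":[0,0,0],"grip":0},{"linear":[0.024,-0.068,0],"rotation":[0,0,0],"grip":0},{"linear":[0.032,-0.085,0],"rotation":[0,0,0],"grip":0},{"linear":[0.041,-0.101,0],"rotation":[0,0,0],"grip":0},{"linear":[0.051,-0.117,0],"rotation":[0,0,0],"grip":0},{"linear":[0.061,-0.132,0],"rotation":[0,0,0],"grip":0},{"linear":[0.061,-0.132,0],"rotation":[0,0,0],"grip":0}]'; python3 -c "
from h import *
S=snap('side','s10');crop(S,20,210,240,400,4,'s10f')";python3 plan.py 112 .7 .8 .9 1 1.1 1.15 1.2
```

```text
time_s: 14.48
eef_pos: [529.0, -211.2, 183.9]
ee_rot: [0.706, 0.044, 0.706, -0.04]
force: [-0.9, 0.1, -0.5]
grip_width: 0.002
phi 0.70 theta 0.63 w [ 529.494 -210.642  184.816] rel [-0.002  0.001  0.001]
phi 0.80 theta 0.73 w [ 528.519 -219.324  177.77 ] rel [ 0.021 -0.028  0.001]
phi 0.90 theta 0.83 w [ 527.627 -227.264  169.887] rel [ 0.048 -0.055  0.002]
phi 1.00 theta 0.93 w [ 526.828 -234.382  161.246] rel [ 0.076 -0.079  0.002]
phi 1.10 theta 1.03 w [ 526.129 -240.607  151.932] rel [ 0.107 -0.1    0.002]
phi 1.15 theta 1.08 w [ 525.819 -243.365  147.053] rel [ 0.123 -0.11   0.002]
phi 1.20 theta 1.13 w [ 525.537 -245.878  142.04 ] rel [ 0.14  -0.118  0.002]
```

View pics/s10f.png

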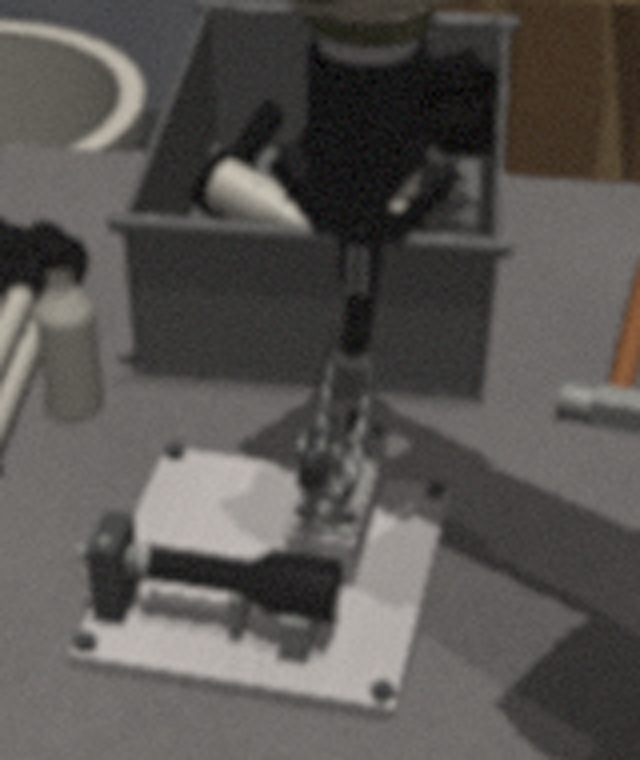

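The arm is coming down (rubber tip at about (315,470)) and the handle follows the fingers. On to about θ 1.1.

```bash
python3 -m jog '[{"linear":[0.01,-0.014,0.001],"rotation":[0,0,0],"grip":0},{"linear":[0.021,-0.028,0.001],"rotation":[0,0,0],"grip":0},{"linear":[0.034,-0.042,0.001],"rotation":[0,0,0],"grip":0},{"linear":[0.048,-0.055,0.002],"rotation":[0,0,0],"grip":0},{"linear":[0.062,-0.068,0.002],"rotation":[0,0,0],"grip":0},{"linear":[0.076,-0.079,0.002],"rotation":[0,0,0],"grip":0},{"linear":[0.092,-0.09,0.002],"rotation":[0,0,0],"grip":0},{"linear":[0.107,-0.1,0.002],"rotation":[0,0,0],"grip":0},{"linear":[0.123,-0.11,0.002],"rotation":[0,0,0],"grip":0},{"linear":[0.123,-0.11,0.002],"rotation":[0,0,0],"grip":0}]'; python3 plan.py 112 1.15 1.2 1.25 1.3 1.35 1.4 1.45 1.5 1.55 1.6;python3 -c "
from h import *
S=snap('wrist','w11')"
```

```text
time_s: 15.37
eef_pos: [525.4, -243.8, 146.0]
ee_rot: [0.705, 0.044, 0.706, -0.039]
force: [0.2, -0.3, -0.7]
grip_width: 0.0
phi 1.15 theta 1.08 w [ 525.819 -243.365  147.053] rel [-0.004  0.002  0.001]
phi 1.20 theta 1.13 w [ 525.537 -245.878  142.04 ] rel [ 0.013 -0.007  0.001]
phi 1.25 theta 1.18 w [ 525.283 -248.138  136.908] rel [ 0.03  -0.015  0.001]
phi 1.30 theta 1.23 w [ 525.058 -250.14   131.668] rel [ 0.048 -0.022  0.001]
phi 1.35 theta 1.28 w [ 524.863 -251.88   126.335] rel [ 0.065 -0.028  0.002]
phi 1.40 theta 1.33 w [ 524.698 -253.352  120.92 ] rel [ 0.083 -0.033  0.002]
phi 1.45 theta 1.38 w [ 524.563 -254.554  115.438] rel [ 0.102 -0.037  0.002]
phi 1.50 theta 1.43 w [ 524.458 -255.482  109.903] rel [ 0.12  -0.04   0.002]
phi 1.55 theta 1.48 w [ 524.385 -256.134  104.327] rel [ 0.139 -0.042  0.002]
phi 1.60 theta 1.53 w [ 524.343 -256.508   98.726] rel [ 0.157 -0.044  0.002]
```

View pics/w11.png

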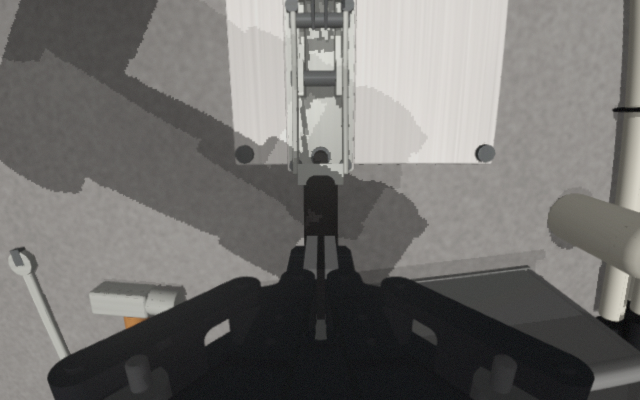

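```bash
python3 -m jog '[{"linear":[0.013,-0.007,0.001],"rotation":[0,0,0],"grip":0},{"linear":[0.03,-0.015,0.001],"rotation":[0,0,0],"grip":0},{"linear":[0.048,-0.022,0.001],"rotation":[0,0,0],"grip":0}]'; python3 -m jog '[{"linear":[0.01,-0.004,0],"rotation":[0,0,0],"grip":0},{"linear":[0.018,-0.006,0],"rotation":[0,0,0],"grip":0}]';python3 -c "
from h import *
print(sense()['force'])"; python3 plan.py 112  1.3 1.35 1.4 1.45 1.5 1.55 1.6
```

```text
time_s: 15.67
eef_pos: [525.2, -250.2, 131.8]
ee_rot: [0.706, 0.044, 0.706, -0.04]
force: [-0.3, 0.1, -0.3]
grip_width: 0.001
time_s: 15.83
eef_pos: [524.8, -252.1, 125.7]
ee_rot: [0.706, 0.044, 0.706, -0.039]
force: [-1.2, -0.1, 1.6]
grip_width: 0.0
[-1.21 -0.06  1.59]
phi 1.30 theta 1.23 w [ 525.058 -250.14   131.668] rel [-0.02   0.007  0.   ]
phi 1.35 theta 1.28 w [ 524.863 -251.88   126.335] rel [-0.002  0.001  0.   ]
phi 1.40 theta 1.33 w [ 524.698 -253.352  120.92 ] rel [ 0.016 -0.004  0.   ]
phi 1.45 theta 1.38 w [ 524.563 -254.554  115.438] rel [ 0.034 -0.008  0.   ]
phi 1.50 theta 1.43 w [ 524.458 -255.482  109.903] rel [ 0.053 -0.011  0.   ]
phi 1.55 theta 1.48 w [ 524.385 -256.134  104.327] rel [ 0.071 -0.014  0.   ]
phi 1.60 theta 1.53 w [ 524.343 -256.508   98.726] rel [ 0.09  -0.015  0.   ]
```

```bash
python3 -m jog '[{"linear":[0.012,-0.003,0],"rotation":[0,0,0],"grip":0},{"linear":[0.024,-0.006,0],"rotation":[0,0,0],"grip":0},{"linear":[0.024,-0.006,0],"rotation":[0,0,0],"grip":0}]'; python3 -m jog '[{"linear":[0.012,-0.003,0],"rotation":[0,0,0],"grip":0},{"linear":[0.012,-0.003,0],"rotation":[0,0,0],"grip":0}]';python3 plan.py 112 1.4 1.45 1.5 1.55 1.6
```

```text
time_s: 16.08
eef_pos: [524.6, -254.3, 118.4]
ee_rot: [0.706, 0.044, 0.706, -0.04]
force: [-0.7, -1.2, 4.2]
grip_width: 0.002
time_s: 16.25
eef_pos: [524.5, -255.1, 114.7]
ee_rot: [0.706, 0.044, 0.706, -0.04]
force: [-1.6, 0.7, 3.7]
grip_width: -0.002
phi 1.40 theta 1.33 w [ 524.698 -253.352  120.92 ] rel [-0.021  0.006 -0.   ]
phi 1.45 theta 1.38 w [ 524.563 -254.554  115.438] rel [-0.003  0.002  0.   ]
phi 1.50 theta 1.43 w [ 524.458 -255.482  109.903] rel [ 0.016 -0.001  0.   ]
phi 1.55 theta 1.48 w [ 524.385 -256.134  104.327] rel [ 0.035 -0.004  0.   ]
phi 1.60 theta 1.53 w [ 524.343 -256.508   98.726] rel [ 0.053 -0.005  0.   ]
```

```bash
for i in 1 ; do python3 -m jog '[{"linear":[0.009,-0.001,0],"rotation":[0,0,0],"grip":0},{"linear":[0.016,-0.001,0],"rotation":[0,0,0],"grip":0}]'; done; python3 -m jog '[{"linear":[0.01,-0.001,0],"rotation":[0,0,0],"grip":0},{"linear":[0.01,-0.001,0],"rotation":[0,0,0],"grip":0}]'; python3 -m jog '[{"linear":[0.007,0,0],"rotation":[0,0,0],"grip":0},{"linear":[0.007,0,0],"rotation":[0,0,0],"grip":0}]'
```

```text
time_s: 16.42
eef_pos: [524.5, -255.9, 110.3]
ee_rot: [0.706, 0.044, 0.706, -0.04]
force: [-2.5, -2.9, 5.3]
grip_width: -0.006
time_s: 16.58
eef_pos: [524.4, -256.4, 107.2]
ee_rot: [0.706, 0.044, 0.706, -0.04]
force: [-1.6, -1.6, 2.1]
grip_width: 0.001
time_s: 16.75
eef_pos: [524.4, -256.5, 104.9]
ee_rot: [0.706, 0.043, 0.706, -0.04]
force: [-0.8, -0.3, 2.3]
grip_width: 0.006
```

```bash
python3 -m jog '[{"linear":[0.007,0,0],"rotation":[0,0,0],"grip":0},{"linear":[0.007,0,0],"rotation":[0,0,0],"grip":0}]'; python3 -m jog '[{"linear":[0.006,0,0],"rotation":[0,0,0],"grip":0},{"linear":[0.006,0,0],"rotation":[0,0,0],"grip":0}]'; python3 -c "
from h import *
S=snap('side','s12');crop(S,20,210,240,400,4,'s12f')"
```

```text
time_s: 16.92
eef_pos: [524.4, -256.4, 102.3]
ee_rot: [0.706, 0.044, 0.706, -0.04]
force: [-0.1, -0.5, 0.6]
grip_width: -0.001
time_s: 17.08
eef_pos: [524.2, -256.0, 99.8]
ee_rot: [0.706, 0.044, 0.706, -0.04]
force: [-0.2, -0.8, 0.2]
grip_width: 0.003
```

View pics/s12f.png

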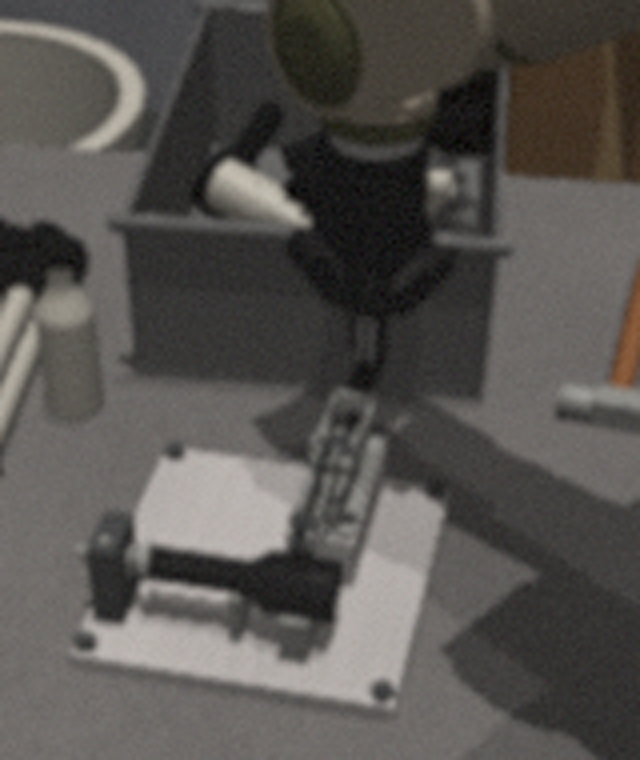

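```bash
python3 -m jog '[{"linear":[0.004,0,0],"rotation":[0,0,0],"grip":0},{"linear":[0.004,0,0],"rotation":[0,0,0],"grip":0}]'; python3 -m jog '[{"linear":[0.004,0,0],"rotation":[0,0,0],"grip":0},{"linear":[0.004,0,0],"rotation":[0,0,0],"grip":0}]'
```

```text
time_s: 17.3
eef_pos: [524.2, -255.7, 98.4]
ee_rot: [0.705, 0.044, 0.706, -0.04]
force: [-0.1, -0.1, -0.1]
grip_width: -0.002
time_s: 17.47
eef_pos: [524.1, -255.6, 96.8]
ee_rot: [0.705, 0.044, 0.706, -0.04]
force: [0.1, -0.0, -0.8]
grip_width: -0.004
```

The force faded at dead centre and the handle dropped away by itself. Backing off to look.

```bash
python3 -m jog '[{"linear":[-0.1,0,0],"rotation":[0,0,0],"grip":0},{"linear":[-0.23,0,0],"rotation":[0,0,0],"grip":0},{"linear":[-0.36,0,0],"rotation":[0,0,0],"grip":0},{"linear":[-0.48,0,0],"rotation":[0,0,0],"grip":0},{"linear":[-0.6,0,0],"rotation":[0,0,0],"grip":0},{"linear":[-0.6,0.0,0],"rotation":[0,0,0],"grip":0},{"linear":[-0.6,0.0,0],"rotation":[0,0,0],"grip":0}]'
python3 - <<'E'
from h import *
z=np.load("fix.npz");F,C=z['F'],z['C']
def nest(P):return np.c_[(P[:,:2]-C[0,:2])@F.T-[-118,-54.0],P[:,2]]
S=snap('wrist','w13');snap('top','t13');S2=snap('side','s13');crop(S2,80,210,240,370,5,'s13f')
for T in(S,load('t13.npz'),S2):
    n=nest(cloud(T).reshape(-1,3))
    m=(abs(n[:,0]+34)<8)&(n[:,1]<-180)&(n[:,1]>-265)&(n[:,2]>70)&(n[:,2]<125);q=n[m]
    print(m.sum())
    for a in range(-265,-175,15):
        k=q[(q[:,1]>=a)&(q[:,1]<a+15)]
        if len(k)>3:print(a+7.5,len(k),np.median(k[:,1]),np.median(k[:,2]))
    if len(q)>10:
        t=q[(q[:,1]<-190)];p=np.polyfit(-122-t[:,1],t[:,2],1);print("slope",p,"phi",np.pi/2-np.arctan(p[0]),"theta",np.pi/2-np.arctan(p[0])-.0708, "minY",q[:,1].min())
E
```

```text
time_s: 18.05
eef_pos: [524.7, -257.0, 278.5]
ee_rot: [0.706, 0.043, 0.705, -0.04]
force: [0.5, -0.1, -1.1]
grip_width: 0.001
1040
-257.5 111 -254.3430083316972 88.37498711330244
-242.5 179 -242.2808400208616 89.80562575990587
-227.5 182 -227.4569204443467 91.28592059211363
-212.5 202 -211.96699165787714 92.8700598960439
-197.5 212 -197.38608116689477 94.05457304015579
-182.5 154 -184.44820265584025 94.81163116168864
slope [ -0.1  101.51] phi 1.668505126021736 theta 1.597705126021736 minY -259.3892839198589
230
-257.5 25 -254.38030523983718 89.12081359551394
-242.5 46 -243.11016816555278 90.39419121640492
-227.5 42 -227.27578013062202 91.08693690656378
-212.5 45 -212.48096063795555 92.88661803028981
-197.5 43 -197.83676282348853 94.94057862886984
-182.5 29 -185.154440829324 95.06932239494176
slope [ -0.1 102.2] phi 1.671117661296492 theta 1.600317661296492 minY -260.26665758649966
68
-257.5 6 -254.32450160844866 87.5741603339738
-242.5 13 -242.96534588920986 88.80010370787966
-227.5 12 -226.07002672153044 90.7792679296183
-212.5 11 -211.67780720246225 91.64707615092163
-197.5 14 -197.10509218863638 93.64913185780642
-182.5 12 -183.97638596147232 94.32706212838656
slope [ -0.1  101.28] phi 1.6726143939016342 theta 1.6018143939016343 minY -259.6302883959801
```

View pics/w13.png

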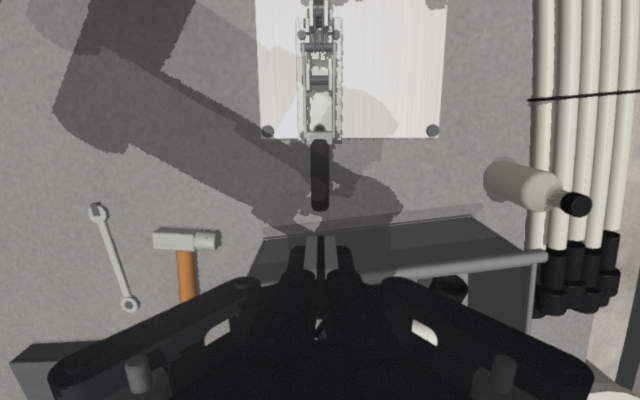

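View pics/s13f.png

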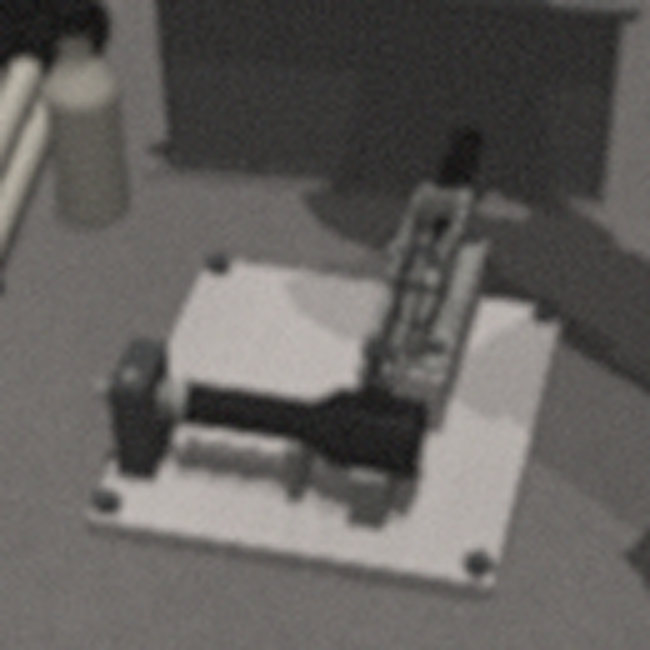

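All three cameras put the handle at θ of about 1.60, on its rest past centre. One more close look at the socket against the stop, and at the other sockets.

```bash
python3 -m jog '[{"linear":[0,0.1,0],"rotation":[0,0,0],"grip":0},{"linear":[0,0.2,0.02],"rotation":[0,0,0],"grip":0},{"linear":[0,0.3,0.04],"rotation":[0,0,0],"grip":0},{"linear":[0,0.4,0.06],"rotation":[0,0,0],"grip":0},{"linear":[0,0.4,0.08],"rotation":[0,0,0],"grip":0},{"linear":[0,0.4,0.08],"rotation":[0,0,0],"grip":0},{"linear":[0,0.4,0.08],"rotation":[0,0,0],"grip":0}]'
python3 - <<'E'
from h import *
z=np.load("fix.npz");F,C=z['F'],z['C']
S=snap('wrist','w14');crop(S,0,200,220,500,2.8,'w14f')
p=fitsock(S,[585,-38.5,60],-.112,(-62,60,24,20));print((p[:2]-C[0,:2])@F.T-[-118,-54.0])
print(sense()['force'],sense()['time_s'])
E
```

```text
time_s: 18.78
eef_pos: [561.7, -140.6, 274.9]
ee_rot: [0.704, 0.045, 0.708, -0.039]
force: [0.8, -0.0, -0.2]
grip_width: -0.001
2880 pos [584.64 -38.79  59.45] yaw,pitch -0.1094 0.0049 ends [-60.24  59.67] rms 1.10
[ 1.61 -0.11]
[-0.05 -0.07 -0.6 ] 18.8333
```

View pics/w14f.png

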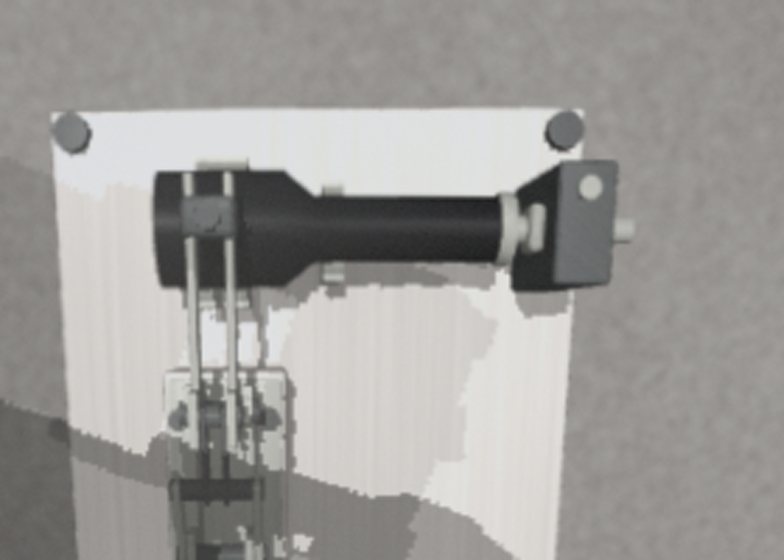

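View pics/t13.png

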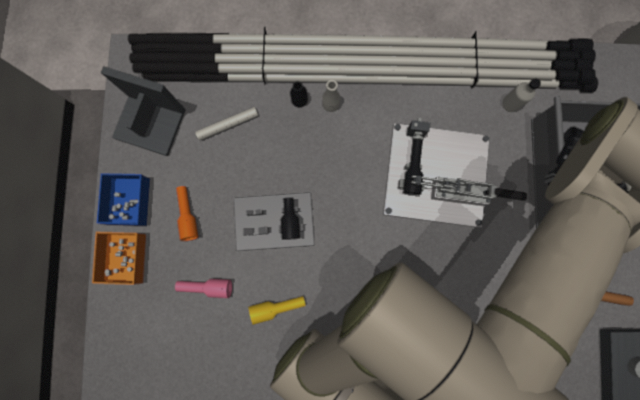

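The spindle sits on the cup (crop 208,215) and the tube end touches the screw head (500,228). The short socket (290,218) and the two standing ones (299,95 and 332,95) haven't moved.

```bash
python3 -c "
from rig import *
print(finish_job())"
```

```text
the job is handed in; nothing more can be done
None
```

The long-tubed black socket is now clamped in the fixture. I lifted it from the rack, laid it in the V-cradles and slid it until the tube end bore on the stop screw. It touched with about 6.7 N, and I let go. I then swung the toggle handle over with the closed fingertips; the highest push I read was about 6 N, and past dead centre the handle went to its rest by itself.

**Last checks, all at hand-in (about 19 s of the 72 s):**
- **Socket:** axis about 59.5 mm high, lying along the nest within 0.01 rad. Its origin is 1.6 mm past the nest point, and the tube end shows against the screw head.
- **Clamp:** the spindle is on the cup. All three cameras put the handle at about 1.60 rad, the top of the rest range.
- **Other sockets:** the short one in the rack and the two standing ones look unmoved.
- **Robot:** clear of everything, with no force on the tool.

**Disagreements:** the fixed cameras and the wrist camera differed by 2 to 5 mm in the first measurements. I used the wrist camera's values and felt for the contacts. I read forces only at the end of each short move, so a brief higher peak in between could have been missed.

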